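# Lock away the retained coal sample

## Task

Put every lump of coal from the bench into the blue sample case, shut the lid, swing the hasp down so that it rests in the fork catch, and then lock it by pushing the pin through the holes of both ears of the fork until its red grip is up against the ear. Leave the pin in place and do not disturb the jar, the crucible or the brush.

Things in the scene. Friction and masses are not known exactly. Their poses are not given: they have to be found in the camera images.
- case: Blue steel sample case with an open top, fixed to the bench, 240 (its x) x 180 (its y) x 90 mm high, walls and floor 3 mm. Origin: centre of its underside, on the bench. Its lid is hinged along its +y rim; the fork catch stands on its -y face, midway along x.
- bore (a point): Centre of the fork catch, on the axis of the round 14 mm holes in its two steel ears; they run along the case's x. 19 mm outside the case's -y face, 116 mm above the bench; axes as the case's. Ears 8 mm thick, at x -22 to -14 and 14 to 22 mm, 26 mm long in y, tops 18 mm above the hole axis; between them a seat, 16 mm below it, for the hasp's end. The pin may go in from either end.
- lid (a joint): Lid angle (rad): 0 shut, growing as it opens; upright at 1.57, leaning back away from the case beyond; stop at 2.0. Stiff hinge (0.4 N m): it stays wherever it is left, so push it all the way down. Flat blue plate 244 x 184 mm, 8 mm thick, 0.35 kg; shut, its top is 98 mm above the bench.
- lid_hinge (a point): Hinge axis of the lid (it runs along the case's x), at the middle of the case's +y rim, 90 mm above the bench.
- lid_edge (a point): Middle of the lid's free edge, on its outer face, 180 mm from the hinge axis. The point's axes turn with the lid: x along the hinge, z out of the lid's outer face.
- hasp (a joint): Angle of the steel hasp strap to the lid (rad): 0 closed, lying flat along the lid, its end past the lid's free edge between the fork's ears; grows as it is lifted and swung back over the lid; stop at 2.6. Stays where left (0.05 N m). Strap 22 mm wide, 83 mm long, 6 mm thick, midway along the lid.
- hasp_hinge (a point): Hinge axis of the hasp (along the case's x), on the lid's outer face 50 mm in from the free edge; with the lid shut it is 103 mm above the bench. Closed, the strap's top face is 3 mm above this axis.
- hasp_tip (a point): Free end of the hasp strap, 83 mm from its hinge.
- pin: Locking pin: steel shank 10 mm thick, 70 mm long, its last 12 mm tapered to 4 mm, and a flat red grip 40 x 22 x 10 mm. Origin on the axis at the shoulder where shank and grip meet; shank along the pin's +x, grip from x = -40 to 0 mm, its width along y. Starts flat on the bench, axis 5 mm up. 40 to 65 g, balanced about 16 mm ahead of the shoulder.
- pin_tip (a point): Nose of the pin, 70 mm from the shoulder.
- pin_neck (a point): Point on the shank's axis 25 mm from the shoulder; when the pin is right home it lies 3 mm from the fork's centre.
- plate: Flat steel sampling plate 260 x 220 x 4 mm, fixed on the bench; origin at the centre of its underside. The coal lumps start on it.
- lump1: Black coal lump, roughly 42 mm across and 36 mm high as it starts, origin at its middle. 20 to 70 g. May be absent.
- lump2: Black coal lump, roughly 38 mm across and 32 mm high as it starts, origin at its middle. 20 to 70 g. May be absent.
- lump3: Black coal lump, roughly 44 mm across and 34 mm high as it starts, origin at its middle. 20 to 70 g. May be absent.
- lump4: Black coal lump, roughly 36 mm across and 34 mm high as it starts, origin at its middle. 20 to 70 g. May be absent.
- lump5: Black coal lump, roughly 40 mm across and 38 mm high as it starts, origin at its middle. 20 to 70 g. May be absent.
- lump6: Black coal lump, roughly 38 mm across and 36 mm high as it starts, origin at its middle. 20 to 70 g. May be absent.
- jar: Small glass jar with a black cap, 48 mm across, 70 mm tall, standing beyond the work; origin at the centre of its foot. To be left alone.
- crucible: Small white porcelain crucible, 44 mm across, 34 mm tall; origin at the centre of its foot. To be left alone.
- brush: Bench brush about 200 mm long lying on the bench, origin under its middle. To be left alone.
Mind the look-alikes: they are no part of the job. Leave any brown or green look-alike of the lump1 alone.

How it is judged:
By the outcome, as a careful person would: the job done as asked, in the order asked, and still so for the second after the job is handed in, with the robot touching nothing.
Of lump1, lump2, lump3, lump4, lump5, lump6 only 4 to 6 are there at a start; the rules pass over those that are not, and their reading is None.
At some moment in a run one of lump1, lump2, lump3, lump4, lump5, lump6, pin may be knocked a few centimetres aside while the robot is not near it.
Once in a run the grip may slacken for a moment while it holds something.
It also fails if it takes over 210 s, if anything falls off the work surface, if the arm or the gripper's body presses on something with over 40 N, if the wrist force passes 120 N, or if a joint passes its speed limit or range.

## Robot

A 6-joint arm with a two-finger parallel gripper is mounted at the origin on the work surface. World frame = base frame: x ahead of the robot, y to its left, z up, the work surface at z = 0. Lengths are in m, angles in degrees, forces in N, time in s.
With the tool pointing down it reaches from about 0.35 to 0.725 m from the base axis. Payload 4.3 kg.
Tool frame: the origin (TCP) lies at the very end of the fingers, on their centre line; the grasp point (between the pads) lies 19 mm behind it; z points along the fingers, y is the line along which they close (so a half turn about z gives the same grasp; the last joint's range is limited). The gripper opens to 85 mm and grips with 20 to 120 N. Pads are 22 mm wide; open, the fingers measure 114 mm over their backs; the gripper's body (76 mm by 85 mm) begins 54 mm behind the grasp point. The pads swing forward as they close: fully open they stand 13 mm farther back than shut.
Start: joints at [59.914, 21.618, 4.641, 73.018, 0, 83.68], TCP at [0.232, 0.526, 0.231] pointing down, gripper open.
Joint ranges: [-156.06, 156.06], [-48.1, 94.91], [-58.44, 69.94], [-101.28, 121.22], [-78.64, 73.56], [-180, 180]. Speed limits (degrees/s): [147.25, 147.25, 180, 180, 180, 180].

## Interface

Orientations are given as [roll, pitch, yaw] about the fixed x, y, z axes, in that order (R = Rz(yaw) Ry(pitch) Rx(roll)).
In Python, from rig import state, capture, finish_job gives the robot as it stands.
- The arm moves only by the tool drive_tool, never from a script. Its argument "rows" is a list of rows, each a list of 3 entries, a list of its own where there are three numbers: the shift along the tool's x, y, z normalised to -1 to 1, where 1 is 0.1 m, then the turn, a rotation vector about the tool's x, y, z normalised to -1 to 1, where 1 is 60 degrees, then the closure, from -1 (fully open) to 1 (shut). A call has 1 to 8 rows; each row is the pose to reach, as a shift and turn from the pose commanded when the call began, along the tool's axes at that moment; what a row does not reach only later rows make up. A row lasts 1/8 s, in which the tool goes at most 62.5 mm and 10.7 degrees, less where a joint would pass 70% of its speed; a pose out of reach is approached as far as the arm can. A call with a number of a shift or a turn outside -1 to 1 is refused whole. A call with a gripper value outside its range is refused whole. The fingers move at their own pace and stop on an object; "squeeze" is the grip in N (left out, the last holds). Time passes only in rows, so rows that repeat a pose let the fingers close. It gives the time, the measured TCP pose, the force, the opening and the grip force at its end, in the units of the state.
- state(): the state, without advancing time (a new reading comes with each control period).
- capture(name): name is "scene" or "side" or "wrist"; returns a dict with "image" (384x512x3 uint8, red, green, blue), "z_map" (384x512 float32, m along the optical axis (not along the pixel's ray), 0 where there is no reading), "K" (3x3 intrinsics, pixels), "k1" (the pictures are not rectified: a ray, as slopes to the right and down, at radius r is drawn at 1 + k1 r^2 times it, then the intrinsics apply), "extrinsics" (4x4, takes a point from camera to world coordinates). Camera axes: x right, y down, z forward; pixel columns grow to the right and rows downward; lengths in m; the calibration is good to about 2 mm. A picture is of the moment at which its call begins.
- finish_job(): hands the job in; it is judged then, once.
The state is a dict: "t": time; "joint_pos": joint angles; "qvel": joint speeds; "tau": joint torques, N m; "ee_pos": TCP position; "orientation": TCP orientation; "wrist_force": force on the tool from outside, world axes, zero at the start; "wrist_torque": the same for the moment, N m; "width": opening from 0.0 (shut) to 1.0 (fully open); "gripper_force": force on a finger pad.
Only numpy, scipy, OpenCV 4.12 (cv2) and the standard library are available. Lean on these libraries where they do the work, as an engineer would, in place of code of your own. Each camera call takes 0.05 s, during which the arm holds its last target. There are 200 camera calls.

## Working session

There is one attempt and no reset: what is moved stays moved. The work goes in short steps, Python scripts to look and compute and a tool call to move; the robot and the scene stay as the last step left them, time stands still between calls to the robot, and variables do not carry over. Pictures are saved under pics/ and viewed, at most 14 in all, crops included, and the job is handed in when it is done.

Besides the shell and the picture viewer there is one more tool, called as name(argument=value, ...) on one line, values as JSON. drive_tool: Moves the arm, as the interface text tells. Scaled input: -1 to 1 covers 0.1 m each way for a shift and 60 degrees each way for a turn. Its arguments: {"type":"object","properties":{"rows":{"type":"array","items":{"type":"array"}},"squeeze":{"type":"number"}},"required":["rows"]}

```bash
ls; mkdir -p pics; cat > h.py <<'E'
import numpy as np, cv2
from rig import state, capture, finish_job
from scipy.spatial.transform import Rotation as R
def pts(c):
    "world point per pixel from z_map"
    h,w=c["z_map"].shape; K=c["K"]
    u,v=np.meshgrid(np.arange(w),np.arange(h))
    p=np.stack([u,v],-1).reshape(-1,1,2).astype(np.float64)
    n=cv2.undistortPoints(p,K,np.array([c["k1"],0,0,0,0.])).reshape(h,w,2)
    z=c["z_map"][...,None]
    P=np.concatenate([n*z,z],-1)
    E=c["extrinsics"]
    return P@E[:3,:3].T+E[:3,3], n
def ray(c,uv,z):
    n=cv2.undistortPoints(np.array(uv,float).reshape(-1,1,2),c["K"],np.array([c["k1"],0,0,0,0.])).reshape(-1,2)
    d=np.c_[n,np.ones(len(n))]@c["extrinsics"][:3,:3].T; o=c["extrinsics"][:3,3]
    return o+d*((z-o[2])/d[:,2:3])
def save(c,n,s=1.5): cv2.imwrite(f"pics/{n}.png",cv2.resize(c["image"][...,::-1],None,fx=s,fy=s))
E
python3 - <<'E'
from h import *
s=state();print(s)
for n in("scene","side","wrist"):
    c=capture(n);save(c,n+"0");np.savez(n+"0.npz",**c);print(n,c["K"].tolist(),c["k1"],c["extrinsics"].round(3).tolist())
E
```

```text
pics
{'t': 0.0, 'joint_pos': array([5.99147087e+01, 2.16612732e+01, 4.56373308e+00, 7.30167242e+01,
       6.14662848e-04, 8.36791042e+01]), 'qvel': array([ 0.00075799,  0.04082509, -0.04669462, -0.04686611, -0.08523345,
        0.0971738 ]), 'tau': array([-2.02390656e-03, -4.63606596e+01,  2.69874161e+01,  2.07614398e-02,
       -3.25272222e-04, -8.03521687e-06]), 'ee_pos': array([0.23139324, 0.52569177, 0.23037247]), 'orientation': array([-1.79886498e+02, -1.31910555e-02,  1.56235591e+02]), 'wrist_force': array([-0.93389418,  0.88553937,  0.05073759]), 'wrist_torque': array([0.03947209, 0.00051166, 0.00540096]), 'gripper_force': 0.0, 'width': 1.003653037975845}
scene [[378.14124562803687, 0.0, 254.25455348917748], [0.0, 378.14124562803687, 193.148492454898], [0.0, 0.0, 1.0]] -0.06737843184678352 [[-0.74, 0.472, -0.479, 1.027], [0.673, 0.513, -0.534, 0.425], [-0.006, -0.717, -0.697, 0.803], [0.0, 0.0, 0.0, 1.0]]
side [[410.0558619558648, 0.0, 254.44410567766218], [0.0, 410.0558619558648, 198.6677776376597], [0.0, 0.0, 1.0]] -0.10402934669446855 [[0.995, -0.038, 0.091, 0.454], [-0.096, -0.58, 0.809, -0.951], [0.022, -0.814, -0.58, 0.703], [0.0, 0.0, 0.0, 1.0]]
wrist [[319.8474160583656, 0.0, 256.5705799607015], [0.0, 319.8474160583656, 192.04532287482184], [0.0, 0.0, 1.0]] -0.039121386908379095 [[0.402, 0.884, 0.24, 0.17], [0.916, -0.388, -0.108, 0.553], [-0.002, 0.263, -0.965, 0.373], [0.0, 0.0, 0.0, 1.0]]
```

View pics/scene0.png

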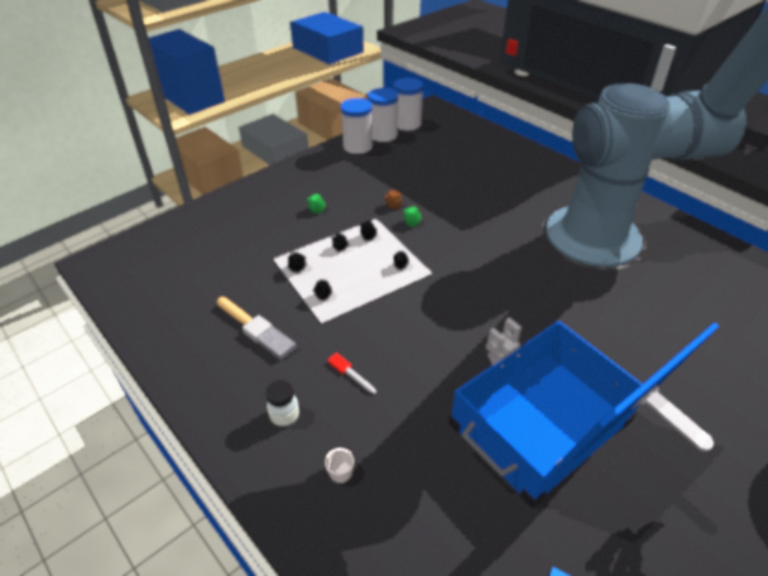

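View pics/side0.png

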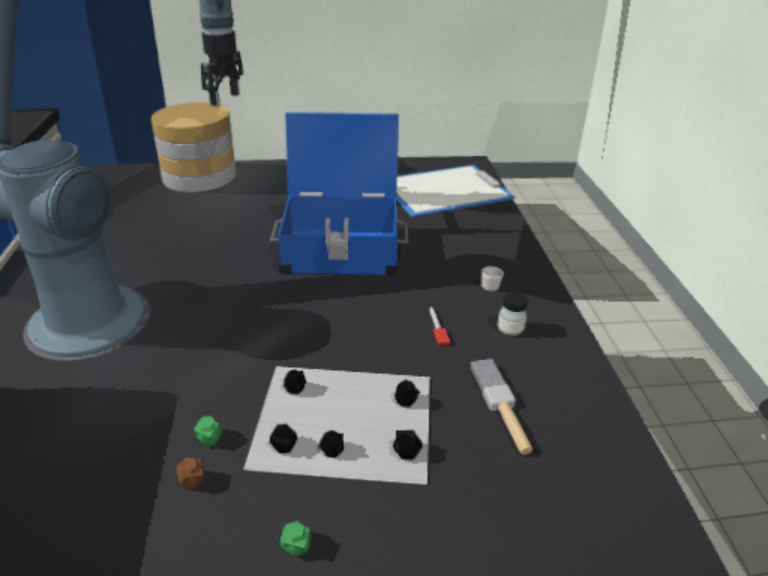

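Scene shows five lumps on the plate, pin (red grip at 338,362 in scene, 441,337 in side), the case open with its lid about upright and hasp swung back; fork at (500,340). Now measuring.

```bash
cat >> h.py <<'E'
def blobs(m,mina=15):
    n,l,st,ce=cv2.connectedComponentsWithStats(m.astype(np.uint8))
    return [(l==i) for i in range(1,n) if st[i,4]>=mina]
def hsv(c): return cv2.cvtColor(c["image"],cv2.COLOR_RGB2HSV).astype(int)
def region(P,x0,x1,y0,y1,z0,z1):
    return (P[...,0]>x0)&(P[...,0]<x1)&(P[...,1]>y0)&(P[...,1]<y1)&(P[...,2]>z0)&(P[...,2]<z1)
E
python3 - <<'E'
from h import *
for n in("scene","side"):
    c=dict(np.load(n+"0.npz")); P,_=pts(c); H=hsv(c); ok=c["z_map"]>0
    print(n)
    white=ok&(H[...,2]>130)&(H[...,1]<50)&region(P,.2,.8,-.6,-.0,-.02,.02)
    for b in blobs(white,500):
        r=cv2.minAreaRect(P[b][:,:2].astype(np.float32)); print(" plate",r,np.median(P[b][:,2])); 
        r=cv2.boxPoints(r); print(r.round(3).tolist())
    hull=white.astype(np.uint8); hull=cv2.morphologyEx(hull,cv2.MORPH_CLOSE,np.ones((25,25),np.uint8))
    dark=ok&(H[...,2]<45)&region(P,.15,.9,-.7,.0,.012,.06)
    for b in blobs(dark,15):
        q=P[b]; print(" dark",b.sum(),q.mean(0).round(4),q.min(0).round(3),q.max(0).round(3))
    red=ok&(H[...,1]>150)&((H[...,0]<6)|(H[...,0]>174))&region(P,.2,.9,-.5,.3,-.02,.05)
    for b in blobs(red,15):
        uv=np.argwhere(b)[:,::-1]; q=ray(c,uv,.010); r=cv2.minAreaRect(q[:,:2].astype(np.float32)); print(" red",b.sum(),r, P[b][:,2].mean())
        v,u=[int(k) for k in np.argwhere(b).mean(0)]
    steel=ok&(H[...,2]>90)&(H[...,1]<70)&region(P,.5,.85,-.25,.0,-.02,.03)
    for b in blobs(steel,15):
        uv=np.argwhere(b)[:,::-1]; q=ray(c,uv,.008); print(" steel",b.sum(),cv2.minAreaRect(q[:,:2].astype(np.float32)),P[b].mean(0))
    blue=ok&(H[...,0]>100)&(H[...,0]<125)&(H[...,1]>150)&region(P,.2,.8,-.2,.5,-.02,.4)
    for b in blobs(blue,100):
        q=P[b]; print(" blue",b.sum(),q.min(0).round(3),q.max(0).round(3))
        t=q[(q[:,2]>.084)&(q[:,2]<.094)]; print("  rim",len(t),cv2.minAreaRect(t[:,:2].astype(np.float32)) if len(t) else 0)
        t=q[(q[:,2]>.12)]; 
        if len(t)>50:
            m=t.mean(0); u,s,vt=np.linalg.svd(t-m,full_matrices=False); print("  lid",m,vt[2],s[2]/len(t)**.5, t[:,2].max())
E
```

```text
scene
 plate ((0.47158896923065186, -0.2901918292045593), (0.23552727699279785, 0.26890328526496887), 80.17195892333984) 0.0026976787949816727
[[0.3190000057220459, -0.382999986410141], [0.5839999914169312, -0.42899999022483826], [0.6240000128746033, -0.19699999690055847], [0.35899999737739563, -0.1509999930858612]]
 dark 80 [ 0.3936 -0.3266  0.0311] [ 0.378 -0.352  0.014] [ 0.407 -0.312  0.042]
 dark 60 [ 0.463  -0.3384  0.0278] [ 0.451 -0.351  0.012] [ 0.474 -0.326  0.038]
 dark 61 [ 0.4082 -0.2071  0.029 ] [ 0.398 -0.22   0.012] [ 0.417 -0.198  0.039]
 dark 89 [ 0.5712 -0.3477  0.029 ] [ 0.556 -0.363  0.014] [ 0.584 -0.338  0.041]
 dark 82 [ 0.5822 -0.2457  0.0307] [ 0.57  -0.26   0.016] [ 0.594 -0.237  0.042]
 red 124 ((0.663360059261322, -0.09686064720153809), (0.027455467730760574, 0.04393056035041809), 3.2985918521881104) 0.0063575573412378555
 steel 643 ((0.5605345368385315, -0.22131584584712982), (0.0817481055855751, 0.12560175359249115), 79.22005462646484) [ 0.55894429 -0.21624133  0.00287744]
 steel 349 ((0.7163304090499878, -0.2197762131690979), (0.04668925702571869, 0.08
[... 1836 characters left out ...]
 (0.0814381092786789, 0.052375227212905884), 65.49539947509766) [ 0.78879183 -0.09127079  0.0138559 ]
 steel 327 ((0.719649612903595, -0.21413554251194), (0.04840821027755737, 0.08122461289167404), 4.727522850036621) [ 0.71592761 -0.21664696  0.01398876]
 steel 627 ((0.5590752959251404, -0.2264627367258072), (0.06325489282608032, 0.11932549625635147), 85.8981704711914) [ 0.54942906 -0.2182309   0.0025816 ]
 blue 7492 [ 0.363  0.11  -0.004] [0.798 0.495 0.269]
  rim 338 ((0.4905382990837097, 0.21769040822982788), (0.19532223045825958, 0.24045152962207794), 84.96721649169922)
  lid [0.5003723  0.32510523 0.19450093] [-0.08940786 -0.97702112  0.19348374] 0.002700006623620274 0.26918217017358625
```

```bash
cat >> h.py <<'E'
def lumps(a,b):
    "triangulate dark blobs of two views (box region z>.012)"
    out=[]
    for c in(a,b):
        P,_=pts(c);H=hsv(c);L=[]
        m=(c["z_map"]>0)&(H[...,2]<45)&region(P,.2,.65,-.5,-.1,.010,.06)
        for k in blobs(m,25):
            uv=np.argwhere(k).mean(0)[::-1]; L.append(ray(c,[uv],.022)[0][:2])
        out.append(L)
    return out
E
python3 - <<'E'
from h import *
a=dict(np.load("scene0.npz"));b=dict(np.load("side0.npz"))
A,B=lumps(a,b)
for p in A:
    q=min(B,key=lambda q:np.linalg.norm(q-p)); print("lump",p.round(4),q.round(4),((p+q)/2).round(4))
for c in(a,b):
    P,_=pts(c);H=hsv(c);ok=c["z_map"]>0
    blue=ok&(H[...,0]>100)&(H[...,0]<125)&(H[...,1]>150)&region(P,.3,.7,.08,.33,.084,.095)
    q=P[blue]; print("z",np.median(q[:,2]))
    for yaw in(-4,-5,-6):
        r=np.radians(yaw);X=np.array([np.cos(r),np.sin(r)]);Y=np.array([-X[1],X[0]])
        x=q[:,:2]@X;y=q[:,:2]@Y
        print(yaw,np.percentile(x,[0,1,3,97,99,100]).round(4),np.percentile(y,[0,1,3,97,99,100]).round(4))
    st=ok&(H[...,1]<90)&region(P,.4,.56,.05,.135,.09,.15)
    q=P[st]; print("fork",len(q),q.mean(0),q.min(0),q.max(0),cv2.minAreaRect(q[:,:2].astype(np.float32)))
E
```

```text
lump [ 0.3861 -0.3354] [ 0.3841 -0.3394] [ 0.3851 -0.3374]
lump [ 0.4588 -0.3441] [ 0.4546 -0.3542] [ 0.4567 -0.3491]
lump [ 0.4029 -0.2125] [ 0.3996 -0.2201] [ 0.4012 -0.2163]
lump [ 0.567  -0.3547] [ 0.562  -0.3628] [ 0.5645 -0.3588]
lump [ 0.5772 -0.2533] [ 0.5739 -0.2606] [ 0.5756 -0.2569]
z 0.08844599231071104
-4 [0.352  0.3543 0.3555 0.5977 0.5988 0.601 ] [0.1585 0.16   0.161  0.3371 0.3415 0.3485]
-5 [0.3486 0.3504 0.3516 0.5924 0.5931 0.595 ] [0.1682 0.1689 0.17   0.3471 0.352  0.3583]
-6 [0.3448 0.3461 0.347  0.5878 0.5884 0.5888] [0.175  0.1767 0.178  0.3572 0.3623 0.3682]
fork 363 [0.48511962 0.11366411 0.11203512] [0.46005918 0.09551265 0.09001161] [0.50795529 0.12957965 0.13502006] ((0.4843263030052185, 0.11201508343219757), (0.03284776210784912, 0.047178566455841064), 84.81587219238281)
z 0.08799457208240835
-4 [0.3526 0.3534 0.3545 0.5934 0.5942 0.5952] [0.1524 0.155  0.156  0.3446 0.3457 0.3488]
-5 [0.3495 0.3497 0.3501 0.5887 0.5895 0.5899] [0.1619 0.1644 0.1653 0.3524 0.3547 0.3573]
-6 [0.3434 0.3444 0.3458 0.5847 0.5852 0.5854] [0.171  0.1718 0.1726 0.3605 0.3631 0.3657]
fork 171 [0.47938861 0.09950333 0.10871456] [0.45854466 0.08792069 0.09069353] [0.50116526 0.12686032 0.1350811 ] ((0.4801858067512512, 0.10745109617710114), (0.03680000081658363, 0.041635870933532715), 85.41446685791016)
```

drive_tool(rows=[[[0,0,0],[0,0,-0.17],-1],[[0,0,0],[0,0,-0.34],-1],[[0,0,0],[0,0,-0.396],-1],[[0,0,0],[0,0,-0.396],-1]], squeeze=40)

```text
t: 0.65
ee_pos: [0.2316, 0.5261, 0.231]
orientation: [-180.0, -0.0, 180.0]
wrist_force: [0.8, 0.3, -0.6]
width: 1.001
gripper_force: 0.0
```

drive_tool(rows=[[[-0.48,-1,0],[0,0,0],-1],[[-0.48,-1,0],[0,0,0],-1],[[-0.48,-1,0],[0,0,0],-1]])

```text
t: 1.02
ee_pos: [0.2804, 0.4238, 0.2313]
orientation: [-179.9, -0.0, 179.7]
wrist_force: [-1.0, 1.0, -0.6]
width: 1.004
gripper_force: 0.0
```

drive_tool(rows=[[[0,-1,0],[0,0,0],-1],[[0,-1,0],[0,0,0],-1],[[0,-1,0],[0,0,0],-1]])

```text
t: 1.4
ee_pos: [0.2791, 0.3252, 0.2314]
orientation: [-180.0, -0.0, 179.8]
wrist_force: [-1.4, 1.1, 0.6]
width: 0.998
gripper_force: 0.0
```

drive_tool(rows=[[[-0.2,-1,0],[0,0,0],-1],[[-0.2,-1,0],[0,0,0],-1],[[-0.2,-1,0],[0,0,0],-1]])

```text
t: 1.78
ee_pos: [0.3005, 0.226, 0.2316]
orientation: [180.0, 0.0, 179.8]
wrist_force: [0.4, 0.5, 0.4]
width: 1.0
gripper_force: 0.0
```

drive_tool(rows=[[[-0.8,-1,0],[0,0,0],-1],[[-0.8,-1,0],[0,0,0],-1],[[-0.8,-1,0],[0,0,0],-1]])

```text
t: 2.15
ee_pos: [0.3831, 0.1253, 0.2315]
orientation: [180.0, 0.1, 179.7]
wrist_force: [-0.7, 0.3, 0.6]
width: 1.001
gripper_force: 0.0
```

drive_tool(rows=[[[-0.4,-1,0],[0,0,0],-1],[[-0.4,-1,0],[0,0,0],-1],[[-0.4,-1,0],[0,0,0],-1]])

```text
t: 2.52
ee_pos: [0.4213, 0.0261, 0.2312]
orientation: [180.0, 0.0, 179.9]
wrist_force: [0.5, -0.4, 0.2]
width: 0.997
gripper_force: 0.0
```

drive_tool(rows=[[[0,-1,0.8],[0,0,0],-1],[[0,-1,0.8],[0,0,0],-1],[[0,-1,0.8],[0,0,0],-1]])

```text
t: 2.9
ee_pos: [0.418, -0.0729, 0.1487]
orientation: [179.9, -0.3, 179.9]
wrist_force: [-0.5, 0.6, 0.0]
width: 1.0
gripper_force: 0.0
```

drive_tool(rows=[[[0,-1,0],[0,0,0],-1],[[0,-1,0],[0,0,0],-1],[[0,-1,0],[0,0,0],-1]])

```text
t: 3.28
ee_pos: [0.4215, -0.1737, 0.1521]
orientation: [180.0, 0.1, 180.0]
wrist_force: [-0.2, 0.5, 1.0]
width: 1.0
gripper_force: 0.0
```

drive_tool(rows=[[[0.19,-0.42,0],[0,0,0],-1],[[0.19,-0.42,0],[0,0,0],-1],[[0.19,-0.42,0],[0,0,0],-1]])

```text
t: 3.65
ee_pos: [0.4014, -0.2136, 0.1516]
orientation: [179.9, 0.0, -179.9]
wrist_force: [-0.1, 1.0, -0.0]
width: 1.002
gripper_force: 0.0
```

drive_tool(rows=[[[0,0,0.6],[0,0,0],-1],[[0,0,1],[0,0,0],-1],[[0,0,1],[0,0,0],-1]])

```text
t: 4.03
ee_pos: [0.3985, -0.212, 0.049]
orientation: [179.7, -0.3, -179.9]
wrist_force: [-0.3, -0.0, 0.4]
width: 1.005
gripper_force: 0.0
```

drive_tool(rows=[[[0,0,0.4],[0,0,0],-1],[[0,0,0.4],[0,0,0],-1],[[0,0,0.4],[0,0,0],1],[[0,0,0.4],[0,0,0],1],[[0,0,0.4],[0,0,0],1],[[0,0,0.4],[0,0,0],1],[[0,0,0.4],[0,0,0],1],[[0,0,0.4],[0,0,0],1]], squeeze=50)

```text
t: 5.03
ee_pos: [0.4017, -0.2164, 0.0129]
orientation: [-179.9, 0.1, 180.0]
wrist_force: [-2.2, 1.3, 9.0]
width: 0.388
gripper_force: 49.0
```

drive_tool(rows=[[[0,0,0],[0,0,0],1],[[0,0,-0.4],[0,0,0],1],[[0,0,-0.9],[0,0,0],1],[[0,0,-1],[0,0,0],1],[[0,0,-1],[0,0,0],1]])

```text
t: 5.65
ee_pos: [0.4012, -0.2162, 0.112]
orientation: [-179.9, 0.1, 180.0]
wrist_force: [0.5, 0.5, -0.2]
width: 0.383
gripper_force: 50.7
```

```bash
cat > look.py <<'E'
from h import *
import sys
a=capture("scene");b=capture("side")
A,B=lumps(a,b)
for L in(A,B): print([p.round(3).tolist() for p in L])
for c in(a,b):
    P,_=pts(c);H=hsv(c)
    m=(c["z_map"]>0)&(H[...,2]<60)&(H[...,1]<120)&region(P,.37,.62,.12,.31,.01,.14)
    for k in blobs(m,15): print(" incase?",k.sum(),P[k].mean(0).round(3))
if len(sys.argv)>1: save(a,sys.argv[1]+"_sc"); save(b,sys.argv[1]+"_si")
s=state();print(s["t"],s["ee_pos"].round(4),s["width"])
E
```

drive_tool(rows=[[[0,0.6,-0.7],[0,0,0],1],[[0,1,-0.7],[0,0,0],1],[[0,1,-0.7],[0,0,0],1]])

```text
t: 6.02
ee_pos: [0.4001, -0.1128, 0.1812]
orientation: [179.9, -0.0, -179.7]
wrist_force: [0.4, -0.4, -1.1]
width: 0.389
gripper_force: 50.7
```

drive_tool(rows=[[[0,0.5,0],[0,0,0],1],[[0,1,0],[0,0,0],1]])

```text
t: 6.28
ee_pos: [0.3998, -0.0154, 0.1794]
orientation: [180.0, -0.2, 179.8]
wrist_force: [0.9, -0.1, -1.9]
width: 0.385
gripper_force: 50.7
```

drive_tool(rows=[[[0,0.5,0],[0,0,0],1],[[0,1,0],[0,0,0],1]])

```text
t: 6.52
ee_pos: [0.3998, 0.0849, 0.1793]
orientation: [-180.0, -0.2, 179.9]
wrist_force: [0.3, -0.1, -0.7]
width: 0.383
gripper_force: 50.7
```

drive_tool(rows=[[[-0.06,0.5,0],[0,0,0],1],[[-0.12,1,0],[0,0,0],1],[[-0.12,1,0],[0,0,0],1]])

```text
t: 6.9
ee_pos: [0.4124, 0.1859, 0.1792]
orientation: [-180.0, -0.1, -179.8]
wrist_force: [-0.6, -0.7, -0.4]
width: 0.383
gripper_force: 50.7
```

drive_tool(rows=[[[0,0.08,0.5],[0,0,0],1],[[0,0.08,1],[0,0,0],1],[[0,0.08,1],[0,0,0],1]])

```text
t: 7.28
ee_pos: [0.4078, 0.1893, 0.077]
orientation: [-179.8, -0.6, 179.9]
wrist_force: [-0.4, -1.1, -0.4]
width: 0.386
gripper_force: 50.7
```

drive_tool(rows=[[[0,0,0.5],[0,0,0],1],[[0,0,0.5],[0,0,0],1],[[0,0,0.5],[0,0,0],-0.3],[[0,0,0.5],[0,0,0],-0.3],[[0,0,0.5],[0,0,0],-0.3]])

```text
t: 7.9
ee_pos: [0.4178, 0.1969, 0.0358]
orientation: [179.4, 0.5, -179.9]
wrist_force: [1.1, 12.9, 3.0]
width: 0.649
gripper_force: 0.0
```

drive_tool(rows=[[[0,0,-0.5],[0,0,0],-0.3],[[0,0,-1],[0,0,0],-0.3],[[0,0,-1],[0,0,0],-1]])

```text
t: 8.28
ee_pos: [0.4177, 0.1935, 0.1383]
orientation: [179.8, 0.7, 180.0]
wrist_force: [0.9, 0.1, -2.3]
width: 0.841
gripper_force: 0.0
```

drive_tool(rows=[[[0,0,-0.5],[0,0,0],-1],[[0,0,-0.5],[0,0,0],-1]])

```text
t: 8.52
ee_pos: [0.4157, 0.1929, 0.186]
orientation: [179.9, 0.5, 180.0]
wrist_force: [0.8, 0.5, -0.3]
width: 0.996
gripper_force: 0.0
```

```bash
python3 look.py
```

```text
[[0.387, -0.335], [0.459, -0.344], [0.567, -0.355], [0.577, -0.253]]
[[0.574, -0.26], [0.384, -0.339], [0.455, -0.354], [0.562, -0.363]]
 incase? 92 [0.421 0.197 0.03 ]
 incase? 16 [0.607 0.129 0.015]
8.625 [0.4134 0.1923 0.1824] 1.0047086580638025
```

drive_tool(rows=[[[-0.2,-0.5,0],[0,0,0],-1],[[-0.4,-1,0],[0,0,0],-1]])

```text
t: 8.88
ee_pos: [0.452, 0.0914, 0.1803]
orientation: [-180.0, -0.1, -179.9]
wrist_force: [0.6, -0.1, -1.0]
width: 0.999
gripper_force: 0.0
```

drive_tool(rows=[[[-0.2,-0.5,0],[0,0,0],-1],[[-0.4,-1,0],[0,0,0],-1]])

```text
t: 9.12
ee_pos: [0.4921, -0.0094, 0.1801]
orientation: [180.0, -0.1, 180.0]
wrist_force: [0.3, 0.9, 0.3]
width: 0.999
gripper_force: 0.0
```

drive_tool(rows=[[[-0.2,-0.5,0],[0,0,0],-1],[[-0.4,-1,0],[0,0,0],-1]])

```text
t: 9.38
ee_pos: [0.5321, -0.1093, 0.18]
orientation: [179.9, -0.1, 180.0]
wrist_force: [1.1, 0.5, 0.4]
width: 0.999
gripper_force: 0.0
```

drive_tool(rows=[[[-0.2,-0.5,0.15],[0,0,0],-1],[[-0.43,-1,0.3],[0,0,0],-1],[[-0.43,-1,0.3],[0,0,0],-1]])

```text
t: 9.75
ee_pos: [0.5748, -0.2107, 0.1476]
orientation: [179.9, -0.2, 179.7]
wrist_force: [-1.2, 1.2, -0.6]
width: 1.003
gripper_force: 0.0
```

drive_tool(rows=[[[0,-0.49,0],[0,0,0],-1],[[0,-0.49,0.5],[0,0,0],-1],[[0,-0.49,1],[0,0,0],-1],[[0,-0.49,1],[0,0,0],-1]])

```text
t: 10.25
ee_pos: [0.5707, -0.2533, 0.0465]
orientation: [179.6, -0.6, -180.0]
wrist_force: [-0.9, 0.5, 0.2]
width: 1.0
gripper_force: 0.0
```

drive_tool(rows=[[[0,0,0.36],[0,0,0],-1],[[0,0,0.36],[0,0,0],-1],[[0,0,0.36],[0,0,0],1],[[0,0,0.36],[0,0,0],1],[[0,0,0.36],[0,0,0],1],[[0,0,0.36],[0,0,0],1],[[0,0,0.36],[0,0,0],1],[[0,0,0.36],[0,0,0],1]])

```text
t: 11.25
ee_pos: [0.5769, -0.2574, 0.0173]
orientation: [-179.9, 0.2, 180.0]
wrist_force: [-1.0, 1.7, 6.4]
width: 0.398
gripper_force: 49.5
```

drive_tool(rows=[[[0,0,-0.4],[0,0,0],1],[[0,0,-0.9],[0,0,0],1],[[0,0,-1],[0,0,0],1],[[0,0,-1],[0,0,0],1]])

```text
t: 11.75
ee_pos: [0.5763, -0.2571, 0.1162]
orientation: [-179.9, 0.1, 180.0]
wrist_force: [-0.2, 0.2, -0.6]
width: 0.398
gripper_force: 50.1
```

drive_tool(rows=[[[0,0.5,-0.7],[0,0,0],1],[[0,1,-0.7],[0,0,0],1],[[0,1,-0.7],[0,0,0],1]])

```text
t: 12.12
ee_pos: [0.5754, -0.1533, 0.1853]
orientation: [179.9, -0.0, -179.8]
wrist_force: [0.6, -0.3, -1.4]
width: 0.404
gripper_force: 50.1
```

drive_tool(rows=[[[0,0.5,0],[0,0,0],1],[[0,1,0],[0,0,0],1]])

```text
t: 12.38
ee_pos: [0.5745, -0.0564, 0.1828]
orientation: [180.0, -0.2, 179.9]
wrist_force: [-0.1, 0.4, -0.9]
width: 0.398
gripper_force: 50.1
```

drive_tool(rows=[[[0,0.5,0],[0,0,0],1],[[0,1,0],[0,0,0],1]])

```text
t: 12.62
ee_pos: [0.5745, 0.0439, 0.1827]
orientation: [-180.0, -0.2, 179.9]
wrist_force: [0.1, 0.2, -0.3]
width: 0.4
gripper_force: 50.1
```

drive_tool(rows=[[[0.06,0.5,0],[0,0,0],1],[[0.13,1,0],[0,0,0],1],[[0.13,1,0],[0,0,0],1]])

```text
t: 13.0
ee_pos: [0.5609, 0.1455, 0.1828]
orientation: [-180.0, -0.2, -179.7]
wrist_force: [-0.6, -0.9, 0.2]
width: 0.4
gripper_force: 50.1
```

drive_tool(rows=[[[0,0.44,0],[0,0,0],1],[[0,0.44,0.5],[0,0,0],1],[[0,0.44,1],[0,0,0],1],[[0,0.44,1],[0,0,0],1]])

```text
t: 13.5
ee_pos: [0.5577, 0.1847, 0.0797]
orientation: [-179.8, -0.7, 179.9]
wrist_force: [-0.1, -0.3, -0.1]
width: 0.4
gripper_force: 50.1
```

drive_tool(rows=[[[0,0,0.5],[0,0,0],1],[[0,0,0.5],[0,0,0],1],[[0,0,0.5],[0,0,0],-0.1],[[0,0,0.5],[0,0,0],-0.1],[[0,0,0.5],[0,0,0],-0.1]])

```text
t: 14.12
ee_pos: [0.5641, 0.1875, 0.0371]
orientation: [180.0, 0.2, 180.0]
wrist_force: [-0.5, 0.3, -0.6]
width: 0.55
gripper_force: 0.0
```

drive_tool(rows=[[[0,0,-0.5],[0,0,0],-0.1],[[0,0,-1],[0,0,0],-0.1],[[0,0,-1],[0,0,0],-1]])

```text
t: 14.5
ee_pos: [0.5666, 0.1882, 0.1412]
orientation: [179.9, 0.6, -180.0]
wrist_force: [0.4, -0.5, -0.5]
width: 0.741
gripper_force: 0.0
```

drive_tool(rows=[[[0,0,-0.5],[0,0,0],-1],[[0,0,-0.5],[0,0,0],-1]])

```text
t: 14.75
ee_pos: [0.5651, 0.1878, 0.1892]
orientation: [179.9, 0.4, -180.0]
wrist_force: [-0.1, 0.5, -0.3]
width: 0.999
gripper_force: 0.0
```

```bash
python3 look.py
```

```text
[[0.386, -0.335], [0.459, -0.344], [0.567, -0.355]]
[[0.384, -0.339], [0.454, -0.354], [0.562, -0.363]]
 incase? 80 [0.42  0.198 0.03 ]
 incase? 16 [0.607 0.13  0.016]
 incase? 62 [0.565 0.192 0.037]
14.85 [0.5629 0.1874 0.1854] 1.0024916477135304
```

drive_tool(rows=[[[0,-0.5,0],[0,0,0],-1],[[0,-1,0],[0,0,0],-1]])

```text
t: 15.1
ee_pos: [0.5615, 0.0866, 0.1834]
orientation: [-180.0, -0.2, -179.9]
wrist_force: [0.6, -0.4, -0.5]
width: 0.998
gripper_force: 0.0
```

drive_tool(rows=[[[0,-0.5,0],[0,0,0],-1],[[0,-1,0],[0,0,0],-1]])

```text
t: 15.35
ee_pos: [0.5613, -0.0141, 0.1834]
orientation: [180.0, -0.2, -180.0]
wrist_force: [-0.5, 0.1, 1.0]
width: 1.001
gripper_force: 0.0
```

drive_tool(rows=[[[0,-0.5,0],[0,0,0],-1],[[0,-1,0],[0,0,0],-1]])

```text
t: 15.6
ee_pos: [0.5614, -0.114, 0.1834]
orientation: [179.9, -0.2, 180.0]
wrist_force: [0.8, 0.3, 0.6]
width: 0.996
gripper_force: 0.0
```

drive_tool(rows=[[[0,-0.5,0],[0,0,0],-1],[[0,-1,0],[0,0,0],-1]])

```text
t: 15.85
ee_pos: [0.5614, -0.2138, 0.1832]
orientation: [179.9, -0.2, 180.0]
wrist_force: [0.8, 0.0, -0.9]
width: 1.001
gripper_force: 0.0
```

drive_tool(rows=[[[0,-0.5,0.15],[0,0,0],-1],[[0,-1,0.35],[0,0,0],-1],[[0,-1,0.35],[0,0,0],-1]])

```text
t: 16.23
ee_pos: [0.5601, -0.315, 0.1458]
orientation: [179.8, -0.3, 179.7]
wrist_force: [0.0, 0.6, 0.2]
width: 0.998
gripper_force: 0.0
```

drive_tool(rows=[[[-0.02,-0.46,0],[0,0,0],-1],[[-0.02,-0.46,0.5],[0,0,0],-1],[[-0.02,-0.46,1],[0,0,0],-1],[[-0.02,-0.46,1],[0,0,0],-1]])

```text
t: 16.73
ee_pos: [0.5605, -0.3544, 0.0447]
orientation: [179.5, -0.6, -180.0]
wrist_force: [-0.3, -0.1, 0.8]
width: 1.003
gripper_force: 0.0
```

drive_tool(rows=[[[0,0,0.35],[0,0,0],-1],[[0,0,0.35],[0,0,0],-1],[[0,0,0.35],[0,0,0],1],[[0,0,0.35],[0,0,0],1],[[0,0,0.35],[0,0,0],1],[[0,0,0.35],[0,0,0],1],[[0,0,0.35],[0,0,0],1],[[0,0,0.35],[0,0,0],1]])

```text
t: 17.73
ee_pos: [0.566, -0.3596, 0.0178]
orientation: [-179.9, 0.2, 180.0]
wrist_force: [-0.2, 1.5, 6.4]
width: 0.462
gripper_force: 49.7
```

drive_tool(rows=[[[0,0,-0.4],[0,0,0],1],[[0,0,-0.9],[0,0,0],1],[[0,0,-1],[0,0,0],1],[[0,0,-1],[0,0,0],1]])

```text
t: 18.23
ee_pos: [0.5653, -0.3592, 0.1164]
orientation: [-179.9, 0.1, 180.0]
wrist_force: [0.6, 1.2, -1.4]
width: 0.461
gripper_force: 50.4
```

drive_tool(rows=[[[0,0.5,-0.7],[0,0,0],1],[[0,1,-0.7],[0,0,0],1],[[0,1,-0.7],[0,0,0],1]])

```text
t: 18.6
ee_pos: [0.5645, -0.2551, 0.1854]
orientation: [179.9, -0.0, -179.8]
wrist_force: [-0.3, -1.4, -0.8]
width: 0.463
gripper_force: 50.4
```

drive_tool(rows=[[[0.1,0.5,0],[0,0,0],1],[[0.2,1,0],[0,0,0],1]])

```text
t: 18.85
ee_pos: [0.5432, -0.1579, 0.1828]
orientation: [179.9, -0.2, 179.9]
wrist_force: [0.6, 1.3, -0.9]
width: 0.465
gripper_force: 50.5
```

drive_tool(rows=[[[0.1,0.5,0],[0,0,0],1],[[0.2,1,0],[0,0,0],1]])

```text
t: 19.1
ee_pos: [0.523, -0.0576, 0.183]
orientation: [180.0, -0.2, 179.9]
wrist_force: [1.4, -0.8, -0.4]
width: 0.461
gripper_force: 50.5
```

drive_tool(rows=[[[0.1,0.5,0],[0,0,0],1],[[0.2,1,0],[0,0,0],1]])

```text
t: 19.35
ee_pos: [0.5031, 0.0422, 0.1831]
orientation: [-180.0, -0.2, 179.9]
wrist_force: [0.8, 0.8, -0.6]
width: 0.463
gripper_force: 50.4
```

drive_tool(rows=[[[0.08,0.5,0],[0,0,0],1],[[0.16,1,0],[0,0,0],1],[[0.16,1,0],[0,0,0],1]])

```text
t: 19.73
ee_pos: [0.4869, 0.1434, 0.1832]
orientation: [-180.0, -0.2, -179.7]
wrist_force: [0.1, -0.5, -0.6]
width: 0.464
gripper_force: 50.5
```

drive_tool(rows=[[[0,0.54,0],[0,0,0],1],[[0,0.54,0.5],[0,0,0],1],[[0,0.54,1],[0,0,0],1],[[0,0.54,1],[0,0,0],1]])

```text
t: 20.23
ee_pos: [0.4839, 0.1928, 0.0804]
orientation: [-179.8, -0.7, 179.9]
wrist_force: [-0.1, 0.5, -0.6]
width: 0.463
gripper_force: 50.5
```

drive_tool(rows=[[[0,0,0.5],[0,0,0],1],[[0,0,0.5],[0,0,0],1],[[0,0,0.5],[0,0,0],-0.1],[[0,0,0.5],[0,0,0],-0.1],[[0,0,0.5],[0,0,0],-0.1]])

```text
t: 20.85
ee_pos: [0.4901, 0.1956, 0.037]
orientation: [180.0, 0.2, 180.0]
wrist_force: [1.0, -0.4, 0.1]
width: 0.551
gripper_force: 0.0
```

drive_tool(rows=[[[0,0,-0.5],[0,0,0],-0.1],[[0,0,-1],[0,0,0],-0.1],[[0,0,-1],[0,0,0],-1]])

```text
t: 21.22
ee_pos: [0.4925, 0.1964, 0.1406]
orientation: [179.8, 0.6, -180.0]
wrist_force: [-0.4, -0.4, -1.0]
width: 0.749
gripper_force: 0.0
```

drive_tool(rows=[[[0,0,-0.5],[0,0,0],-1],[[0,0,-0.5],[0,0,0],-1]])

```text
t: 21.48
ee_pos: [0.4911, 0.1959, 0.1888]
orientation: [179.9, 0.4, -180.0]
wrist_force: [0.2, -0.3, -0.8]
width: 1.001
gripper_force: 0.0
```

```bash
python3 look.py
```

```text
[[0.386, -0.335], [0.459, -0.344]]
[[0.384, -0.339], [0.454, -0.354]]
 incase? 92 [0.421 0.197 0.03 ]
 incase? 156 [0.495 0.202 0.032]
 incase? 16 [0.607 0.13  0.015]
 incase? 64 [0.565 0.193 0.037]
21.575 [0.4889 0.1953 0.1854] 1.0035781067659904
```

drive_tool(rows=[[[0.1,-0.5,0],[0,0,0],-1],[[0.2,-1,0],[0,0,0],-1]])

```text
t: 21.82
ee_pos: [0.4673, 0.0944, 0.1836]
orientation: [-180.0, -0.2, -179.9]
wrist_force: [0.3, -0.5, -0.4]
width: 1.004
gripper_force: 0.0
```

drive_tool(rows=[[[0.06,-0.5,0],[0,0,0],-1],[[0.12,-1,0],[0,0,0],-1]])

```text
t: 22.08
ee_pos: [0.4551, -0.006, 0.1836]
orientation: [180.0, -0.2, -180.0]
wrist_force: [-0.1, -0.4, 0.4]
width: 0.999
gripper_force: 0.0
```

drive_tool(rows=[[[0,-0.5,0],[0,0,0],-1],[[0,-1,0],[0,0,0],-1]])

```text
t: 22.32
ee_pos: [0.4553, -0.1059, 0.1837]
orientation: [179.9, -0.1, 180.0]
wrist_force: [-0.0, 0.5, 0.5]
width: 0.999
gripper_force: 0.0
```

drive_tool(rows=[[[0,-0.5,0],[0,0,0],-1],[[0,-1,0],[0,0,0],-1]])

```text
t: 22.58
ee_pos: [0.4554, -0.2057, 0.1836]
orientation: [179.9, -0.1, 180.0]
wrist_force: [0.7, 0.1, 0.3]
width: 1.001
gripper_force: 0.0
```

drive_tool(rows=[[[0,-0.5,0.15],[0,0,0],-1],[[0,-1,0.35],[0,0,0],-1],[[0,-1,0.35],[0,0,0],-1]])

```text
t: 22.95
ee_pos: [0.4547, -0.3065, 0.1467]
orientation: [179.8, -0.2, 179.7]
wrist_force: [-0.7, 0.3, -0.4]
width: 0.995
gripper_force: 0.0
```

drive_tool(rows=[[[0,-0.44,0],[0,0,0],-1],[[0,-0.44,0.5],[0,0,0],-1],[[0,-0.44,1],[0,0,0],-1],[[0,-0.44,1],[0,0,0],-1]])

```text
t: 23.45
ee_pos: [0.4529, -0.3441, 0.0457]
orientation: [179.5, -0.5, -180.0]
wrist_force: [-0.5, -0.1, 1.0]
width: 1.001
gripper_force: 0.0
```

drive_tool(rows=[[[0,0,0.35],[0,0,0],-1],[[0,0,0.35],[0,0,0],-1],[[0,0,0.35],[0,0,0],1],[[0,0,0.35],[0,0,0],1],[[0,0,0.35],[0,0,0],1],[[0,0,0.35],[0,0,0],1],[[0,0,0.35],[0,0,0],1],[[0,0,0.35],[0,0,0],1]])

```text
t: 24.45
ee_pos: [0.4576, -0.3496, 0.0172]
orientation: [-179.9, 0.1, 180.0]
wrist_force: [-1.6, 2.1, 7.3]
width: 0.398
gripper_force: 49.2
```

drive_tool(rows=[[[0,0,-0.4],[0,0,0],1],[[0,0,-0.9],[0,0,0],1],[[0,0,-1],[0,0,0],1],[[0,0,-1],[0,0,0],1]])

```text
t: 24.95
ee_pos: [0.4571, -0.3492, 0.1161]
orientation: [-179.9, 0.1, 180.0]
wrist_force: [0.1, -0.4, -1.3]
width: 0.395
gripper_force: 50.0
```

drive_tool(rows=[[[0,0.5,-0.7],[0,0,0],1],[[0,1,-0.7],[0,0,0],1],[[0,1,-0.7],[0,0,0],1]])

```text
t: 25.32
ee_pos: [0.456, -0.2455, 0.185]
orientation: [179.9, -0.1, -179.8]
wrist_force: [0.0, -0.4, -0.8]
width: 0.397
gripper_force: 50.0
```

drive_tool(rows=[[[-0.1,0.5,0],[0,0,0],1],[[-0.2,1,0],[0,0,0],1]])

```text
t: 25.58
ee_pos: [0.4759, -0.1481, 0.1832]
orientation: [179.9, -0.2, 179.9]
wrist_force: [1.0, 0.6, -0.7]
width: 0.397
gripper_force: 50.0
```

drive_tool(rows=[[[-0.1,0.5,0],[0,0,0],1],[[-0.2,1,0],[0,0,0],1]])

```text
t: 25.82
ee_pos: [0.4959, -0.0477, 0.1831]
orientation: [180.0, -0.2, 179.9]
wrist_force: [1.1, 0.0, -0.2]
width: 0.394
gripper_force: 50.0
```

drive_tool(rows=[[[-0.1,0.5,0],[0,0,0],1],[[-0.2,1,0],[0,0,0],1]])

```text
t: 26.08
ee_pos: [0.5161, 0.0522, 0.1831]
orientation: [-180.0, -0.2, 179.9]
wrist_force: [0.9, -0.2, -0.8]
width: 0.391
gripper_force: 50.0
```

drive_tool(rows=[[[-0.07,0.5,0],[0,0,0],1],[[-0.14,1,0],[0,0,0],1]])

```text
t: 26.32
ee_pos: [0.5302, 0.152, 0.1829]
orientation: [-179.9, -0.2, 180.0]
wrist_force: [1.0, -0.8, -1.2]
width: 0.399
gripper_force: 50.0
```

drive_tool(rows=[[[0,0.5,0],[0,0,0],1],[[0,1,0],[0,0,0],1],[[0,1,0],[0,0,0],1]])

```text
t: 26.7
ee_pos: [0.5299, 0.2535, 0.1826]
orientation: [-180.0, -0.2, -179.8]
wrist_force: [0.7, -1.0, -0.1]
width: 0.395
gripper_force: 50.0
```

drive_tool(rows=[[[0,0.02,0.5],[0,0,0],1],[[0,0.02,1],[0,0,0],1],[[0,0.02,1],[0,0,0],1]])

```text
t: 27.08
ee_pos: [0.526, 0.2501, 0.0798]
orientation: [-179.7, -0.7, 179.9]
wrist_force: [-0.4, -0.7, -0.9]
width: 0.393
gripper_force: 50.0
```

drive_tool(rows=[[[0,0,0.4],[0,0,0],1],[[0,0,0.4],[0,0,0],1],[[0,0,0.4],[0,0,0],-0.1],[[0,0,0.4],[0,0,0],-0.1],[[0,0,0.4],[0,0,0],-0.1]])

```text
t: 27.7
ee_pos: [0.5312, 0.2496, 0.0473]
orientation: [-179.6, 0.1, 179.9]
wrist_force: [-0.8, -10.6, -0.1]
width: 0.547
gripper_force: 0.0
```

drive_tool(rows=[[[0,0,-0.5],[0,0,0],-0.1],[[0,0,-1],[0,0,0],-0.1],[[0,0,-1],[0,0,0],-1]])

```text
t: 28.08
ee_pos: [0.5355, 0.2548, 0.1533]
orientation: [179.7, 0.7, 180.0]
wrist_force: [0.3, 0.5, -0.5]
width: 0.743
gripper_force: 0.0
```

drive_tool(rows=[[[0,0,-0.4],[0,0,0],-1],[[0,0,-0.4],[0,0,0],-1]])

```text
t: 28.32
ee_pos: [0.5332, 0.2541, 0.19]
orientation: [179.8, 0.4, 180.0]
wrist_force: [0.7, -0.0, 0.7]
width: 1.003
gripper_force: 0.0
```

```bash
python3 look.py
```

```text
[[0.386, -0.335]]
[[0.384, -0.339]]
 incase? 96 [0.42  0.197 0.03 ]
 incase? 154 [0.495 0.201 0.032]
 incase? 16 [0.607 0.13  0.016]
 incase? 64 [0.565 0.193 0.037]
 incase? 120 [0.537 0.259 0.03 ]
 incase? 15 [0.61  0.301 0.016]
 incase? 38 [0.527 0.245 0.03 ]
28.425 [0.5313 0.2534 0.1864] 1.002404871924572
```

drive_tool(rows=[[[0.2,-0.5,0],[0,0,0],-1],[[0.4,-1,0],[0,0,0],-1]])

```text
t: 28.68
ee_pos: [0.4894, 0.1523, 0.184]
orientation: [-180.0, -0.1, -179.9]
wrist_force: [0.0, -0.8, 0.3]
width: 0.999
gripper_force: 0.0
```

drive_tool(rows=[[[0.2,-0.5,0],[0,0,0],-1],[[0.4,-1,0],[0,0,0],-1]])

```text
t: 28.92
ee_pos: [0.449, 0.0519, 0.1843]
orientation: [-180.0, -0.1, -180.0]
wrist_force: [0.9, -0.3, 0.7]
width: 1.003
gripper_force: 0.0
```

drive_tool(rows=[[[0.2,-0.5,0],[0,0,0],-1],[[0.4,-1,0],[0,0,0],-1]])

```text
t: 29.18
ee_pos: [0.409, -0.0479, 0.1844]
orientation: [180.0, -0.1, -180.0]
wrist_force: [0.8, -0.3, 0.1]
width: 0.999
gripper_force: 0.0
```

drive_tool(rows=[[[0.13,-0.5,0],[0,0,0],-1],[[0.26,-1,0],[0,0,0],-1]])

```text
t: 29.42
ee_pos: [0.3832, -0.1478, 0.1845]
orientation: [179.9, -0.1, 180.0]
wrist_force: [0.5, 0.3, -0.2]
width: 0.997
gripper_force: 0.0
```

drive_tool(rows=[[[0,-0.5,0.15],[0,0,0],-1],[[0,-1,0.35],[0,0,0],-1],[[0,-1,0.35],[0,0,0],-1]])

```text
t: 29.8
ee_pos: [0.3833, -0.2485, 0.1481]
orientation: [179.9, -0.2, 179.7]
wrist_force: [0.9, 1.6, -0.0]
width: 0.999
gripper_force: 0.0
```

drive_tool(rows=[[[0,-0.5,0],[0,0,0],-1],[[0,-0.9,0],[0,0,0],-1],[[0,-0.9,0.5],[0,0,0],-1],[[0,-0.9,1],[0,0,0],-1],[[0,-0.9,1],[0,0,0],-1]])

```text
t: 30.42
ee_pos: [0.3816, -0.3321, 0.0468]
orientation: [179.5, -0.4, -180.0]
wrist_force: [-0.3, -0.0, 0.9]
width: 1.0
gripper_force: 0.0
```

drive_tool(rows=[[[0,0,0.35],[0,0,0],-1],[[0,0,0.35],[0,0,0],-1],[[0,0,0.35],[0,0,0],1],[[0,0,0.35],[0,0,0],1],[[0,0,0.35],[0,0,0],1],[[0,0,0.35],[0,0,0],1],[[0,0,0.35],[0,0,0],1],[[0,0,0.35],[0,0,0],1]])

```text
t: 31.42
ee_pos: [0.3857, -0.3371, 0.0174]
orientation: [-180.0, 0.2, -180.0]
wrist_force: [-1.6, 3.1, 11.1]
width: 0.456
gripper_force: 48.4
```

drive_tool(rows=[[[0,0,-0.4],[0,0,0],1],[[0,0,-0.9],[0,0,0],1],[[0,0,-1],[0,0,0],1],[[0,0,-1],[0,0,0],1]])

```text
t: 31.92
ee_pos: [0.3852, -0.3373, 0.1162]
orientation: [-179.9, 0.1, 180.0]
wrist_force: [0.6, -0.6, -0.9]
width: 0.455
gripper_force: 49.8
```

drive_tool(rows=[[[0,0.5,-0.7],[0,0,0],1],[[0,1,-0.7],[0,0,0],1],[[0,1,-0.7],[0,0,0],1]])

```text
t: 32.3
ee_pos: [0.3838, -0.2335, 0.1849]
orientation: [179.9, -0.1, -179.8]
wrist_force: [-0.1, -0.7, -0.5]
width: 0.451
gripper_force: 49.8
```

drive_tool(rows=[[[-0.05,0.5,0],[0,0,0],1],[[-0.1,1,0],[0,0,0],1]])

```text
t: 32.55
ee_pos: [0.3939, -0.136, 0.1835]
orientation: [179.9, -0.1, 179.9]
wrist_force: [1.5, 0.0, -0.9]
width: 0.452
gripper_force: 49.9
```

drive_tool(rows=[[[-0.05,0.5,0],[0,0,0],1],[[-0.1,1,0],[0,0,0],1]])

```text
t: 32.8
ee_pos: [0.4039, -0.0357, 0.1835]
orientation: [180.0, -0.2, 179.9]
wrist_force: [0.6, -0.2, -1.1]
width: 0.453
gripper_force: 49.9
```

drive_tool(rows=[[[-0.05,0.5,0],[0,0,0],1],[[-0.1,1,0],[0,0,0],1]])

```text
t: 33.05
ee_pos: [0.4141, 0.0643, 0.1835]
orientation: [-180.0, -0.1, 179.9]
wrist_force: [0.6, -0.2, -0.3]
width: 0.453
gripper_force: 49.9
```

drive_tool(rows=[[[-0.1,0.5,0],[0,0,0],1],[[-0.2,1,0],[0,0,0],1]])

```text
t: 33.3
ee_pos: [0.4344, 0.1642, 0.1833]
orientation: [-179.9, -0.1, 180.0]
wrist_force: [-0.2, -0.4, -0.1]
width: 0.451
gripper_force: 49.9
```

drive_tool(rows=[[[-0.1,0.5,0],[0,0,0],1],[[-0.2,0.85,0],[0,0,0],1],[[-0.2,0.85,0],[0,0,0],1]])

```text
t: 33.67
ee_pos: [0.4549, 0.2496, 0.183]
orientation: [-179.9, -0.1, -179.8]
wrist_force: [-0.6, -0.2, -0.3]
width: 0.451
gripper_force: 49.9
```

drive_tool(rows=[[[0,0,0.5],[0,0,0],1],[[0,0,1],[0,0,0],1],[[0,0,1],[0,0,0],1]])

```text
t: 34.05
ee_pos: [0.4499, 0.2451, 0.0807]
orientation: [-179.7, -0.6, 179.9]
wrist_force: [0.3, -0.4, -0.3]
width: 0.449
gripper_force: 49.9
```

drive_tool(rows=[[[0,0,0.4],[0,0,0],1],[[0,0,0.4],[0,0,0],1],[[0,0,0.4],[0,0,0],-0.1],[[0,0,0.4],[0,0,0],-0.1],[[0,0,0.4],[0,0,0],-0.1]])

```text
t: 34.67
ee_pos: [0.4558, 0.2487, 0.0467]
orientation: [179.9, 0.1, 180.0]
wrist_force: [0.1, 0.3, -0.2]
width: 0.548
gripper_force: 0.0
```

drive_tool(rows=[[[0,0,-0.5],[0,0,0],-0.1],[[0,0,-1],[0,0,0],-0.1],[[0,0,-1],[0,0,0],-1]])

```text
t: 35.05
ee_pos: [0.4582, 0.2497, 0.1503]
orientation: [179.8, 0.5, -180.0]
wrist_force: [0.2, 0.8, -0.3]
width: 0.748
gripper_force: 0.0
```

drive_tool(rows=[[[0,0,-0.4],[0,0,0],-1],[[0,0,-0.4],[0,0,0],-1]])

```text
t: 35.3
ee_pos: [0.4565, 0.249, 0.1878]
orientation: [179.9, 0.3, -180.0]
wrist_force: [0.1, -0.6, 1.2]
width: 1.0
gripper_force: 0.0
```

```bash
python3 look.py L5
```

```text
[]
[]
 incase? 92 [0.42  0.197 0.03 ]
 incase? 155 [0.495 0.201 0.032]
 incase? 157 [0.465 0.252 0.033]
 incase? 65 [0.565 0.193 0.037]
 incase? 123 [0.537 0.259 0.03 ]
 incase? 15 [0.61  0.301 0.017]
 incase? 18 [0.451 0.24  0.037]
 incase? 38 [0.527 0.245 0.03 ]
35.4 [0.4547 0.2483 0.185 ] 0.9998682949938775
```

View pics/L5_sc.png

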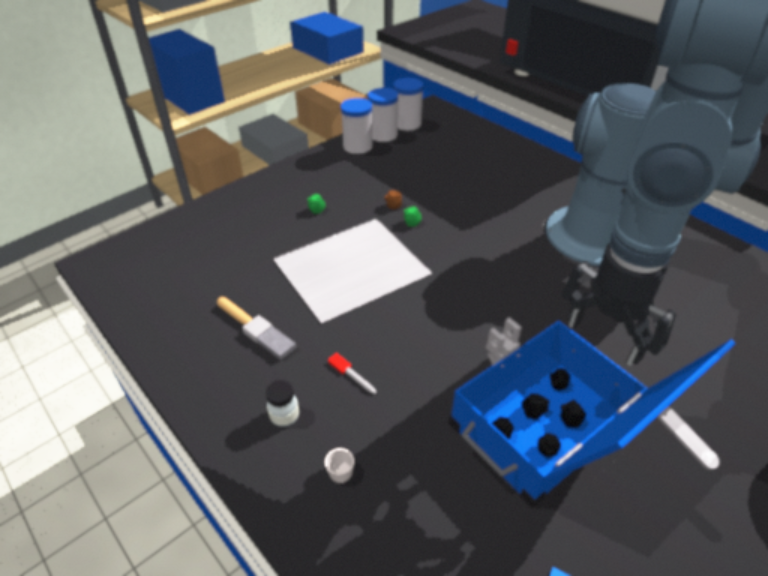

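All five lumps are in the case (pixels ~(500-575, 380-445)); the plate is empty; pin unchanged. Next lid measurement.

```bash
cat > lid.py <<'E'
from h import *
r=np.radians(-5);X=np.array([np.cos(r),np.sin(r),0]);Y=np.array([-X[1],X[0],0]);C=np.array([.4906,.2155,0])
def cf(P): d=P-C; return np.stack([d@X,d@Y,d[...,2]],-1)
if __name__=="__main__":
  for n in("scene","side"):
    c=capture(n);P,_=pts(c);H=hsv(c);ok=c["z_map"]>0;Q=cf(P)
    m=ok&(H[...,0]>100)&(H[...,0]<125)&(H[...,1]>150)&region(Q,-.125,.125,-.12,.25,.105,.30)
    q=Q[m]; f=q[:,1]<9
    if len(q)>50:
        k=np.polyfit(q[:,2],q[:,1],1); res=q[:,1]-np.polyval(k,q[:,2])
        print(n,len(q),"lid y-slope per z",k,"angle",np.degrees(np.arctan2(1,-k[0])),"std",res.std(),"zmax",q[:,2].max(),q.min(0),q.max(0))
    m=ok&(H[...,1]<60)&(H[...,2]>110)&region(Q,-.05,.05,.0,.35,.05,.35)
    for b in blobs(m,20): print(n,"grey",b.sum(),Q[b].mean(0).round(3),Q[b].min(0).round(3),Q[b].max(0).round(3))
E
python3 lid.py
```

```text
scene 1870 lid y-slope per z [0.38049987 0.05709697] angle 110.83181326100393 std 0.002300949441891747 zmax 0.2641535511458617 [-0.1181945   0.09775821  0.10527374] [0.12495479 0.16204828 0.26415355]
scene grey 514 [0.004 0.196 0.199] [-0.01   0.154  0.186] [0.016 0.236 0.212]
side 3211 lid y-slope per z [0.33570556 0.06177357] angle 108.55718812853618 std 0.010773225645450447 zmax 0.2894445105591771 [-0.11986715 -0.05045375  0.10504452] [0.12178382 0.15660585 0.28944451]
```

```bash
python3 -c "
from lid import *
c=dict(np.load('scene0.npz'))
P,_=pts(c);Q=cf(P)
for u,v in((655,400),(680,418),(705,438),(690,425)): print(Q[int(v/1.5),int(u/1.5)])
"
```

```text
[0.00407441 0.13801088 0.21782234]
[-0.00028982  0.17307965  0.21510443]
[-0.0011714   0.20924993  0.21203947]
[-0.0019043   0.18725964  0.21406198]
```

drive_tool(rows=[[[0.27,0,-0.5],[0,0,0.083],1],[[0.27,0,-1],[0,0,0.083],1],[[0.27,0,-1],[0,0,0.083],1],[[0.27,0,-1],[0,0,0.083],1],[[0.27,0,-1],[0,0,0.083],1],[[0.27,0,-1],[0,0,0.083],1]])

```text
t: 36.25
ee_pos: [0.427, 0.2479, 0.2839]
orientation: [-179.9, -0.1, 175.0]
wrist_force: [0.2, -0.4, -0.3]
width: 0.004
gripper_force: 0.0
```

drive_tool(rows=[[[0,0,-0.3],[0,0,0],1],[[0,0.5,-0.3],[0,0,0],1],[[0,0.5,-0.3],[0,0,0],1]])

```text
t: 36.62
ee_pos: [0.4321, 0.3, 0.3144]
orientation: [180.0, -0.0, 175.2]
wrist_force: [-0.3, -0.8, -0.6]
width: -0.001
gripper_force: 0.0
```

drive_tool(rows=[[[0,0.5,0],[0,0,0],1],[[0,1,0],[0,0,0],1],[[0,1,0],[0,0,0],1]])

```text
t: 37.0
ee_pos: [0.4403, 0.3993, 0.3131]
orientation: [-179.9, -0.1, 175.2]
wrist_force: [0.5, -0.5, 0.3]
width: -0.0
gripper_force: 0.0
```

drive_tool(rows=[[[0,0.56,0],[0,0,0],1],[[0,0.56,0],[0,0,0],1],[[0,0.56,0],[0,0,0],1]])

```text
t: 37.38
ee_pos: [0.4458, 0.4521, 0.3152]
orientation: [-179.9, -0.0, 175.0]
wrist_force: [0.3, -0.6, -0.3]
width: -0.003
gripper_force: 0.0
```

drive_tool(rows=[[[0,0,0.5],[0,0,0],1],[[0,0,1],[0,0,0],1],[[0,0,1],[0,0,0],1],[[0,0,1],[0,0,0],1]])

```text
t: 37.88
ee_pos: [0.4468, 0.4533, 0.2184]
orientation: [179.9, 0.2, 175.0]
wrist_force: [0.3, -0.1, 0.3]
width: 0.003
gripper_force: 0.0
```

```bash
python3 -c "
from lid import *
s=state();print(s['ee_pos'],cf(s['ee_pos']),s['orientation'],s['width'],s['joint_pos'],s['wrist_force'])"; python3 lid.py
```

```text
[0.44679127 0.45332589 0.21838984] [-0.06436992  0.23310271  0.21838984] [1.79854447e+02 1.63168074e-01 1.74955566e+02] 0.002536681838473603 [ 3.97140589e+01  2.91134611e+01  1.43377366e+01  7.50059262e+01
 -1.15349429e-02  4.47582641e+01] [ 0.31162929 -0.05359243  0.2979099 ]
scene 1874 lid y-slope per z [0.38110261 0.05696422] angle 110.86197410675805 std 0.002277104489613774 zmax 0.2635858219583924 [-0.11837962  0.09757677  0.10500776] [0.12493726 0.16197166 0.26358582]
scene grey 508 [0.004 0.195 0.199] [-0.01   0.154  0.188] [0.015 0.236 0.211]
side 3620 lid y-slope per z [0.3647038  0.05735489] angle 110.03710470971899 std 0.0035911687644545024 zmax 0.26067956285063976 [-0.12334569  0.08928182  0.10500076] [0.12165966 0.22707489 0.26067956]
```

drive_tool(rows=[[[0,-0.4,0],[0,0,0],1],[[0,-0.6,0],[0,0,0],1],[[0,-0.8,0],[0,0,0],1],[[0,-1,0],[0,0,0],1],[[0,-1,0],[0,0,0],1]])

```text
t: 38.6
ee_pos: [0.4399, 0.3604, 0.2294]
orientation: [178.8, 0.8, 175.1]
wrist_force: [-16.0, 6.4, 44.1]
width: 0.001
gripper_force: 20.9
```

drive_tool(rows=[[[0,-0.2,0],[0,0,0],1],[[0,-0.4,0],[0,0,0],1],[[0,-0.6,0],[0,0,0],1],[[0,-0.75,0],[0,0,0],1],[[0,-0.75,0],[0,0,0],1]])

```text
t: 39.22
ee_pos: [0.4329, 0.2797, 0.219]
orientation: [179.8, 0.4, 174.9]
wrist_force: [0.6, -2.8, 13.8]
width: -0.002
gripper_force: 3.1
```

drive_tool(rows=[[[0,-0.2,0.05],[0,0,0],1],[[0,-0.4,0.1],[0,0,0],1],[[0,-0.5,0.1],[0,0,0],1],[[0,-0.5,0.1],[0,0,0],1]])

```text
t: 39.72
ee_pos: [0.4264, 0.2292, 0.2056]
orientation: [-180.0, 0.0, 175.0]
wrist_force: [-0.2, 0.5, -0.1]
width: -0.006
gripper_force: 0.0
```

```bash
python3 -c "
from lid import *
s=state();print(cf(s['ee_pos']),s['wrist_force'])
save(capture('scene'),'lid1')"; python3 lid.py
```

```text
[-0.06516463  0.0080567   0.20562801] [-0.16210458  0.53683618 -0.13920499]
scene 6155 lid y-slope per z [-0.87700085  0.18284411] angle 48.74921029534327 std 0.003300407790750857 zmax 0.2553660136520114 [-0.12070466 -0.02742819  0.10501709] [0.12486612 0.09204429 0.25536601]
scene grey 319 [0.006 0.041 0.22 ] [-0.021  0.013  0.175] [0.018 0.079 0.265]
side 876 lid y-slope per z [-0.8631263   0.16515872] angle 49.20165954740827 std 0.0024104531351641246 zmax 0.23113641270376922 [-0.11896331 -0.03577419  0.10508968] [0.1200636  0.08065884 0.23113641]
side grey 154 [-0.001  0.048  0.236] [-0.011  0.022  0.21 ] [0.011 0.074 0.264]
```

View pics/lid1.png

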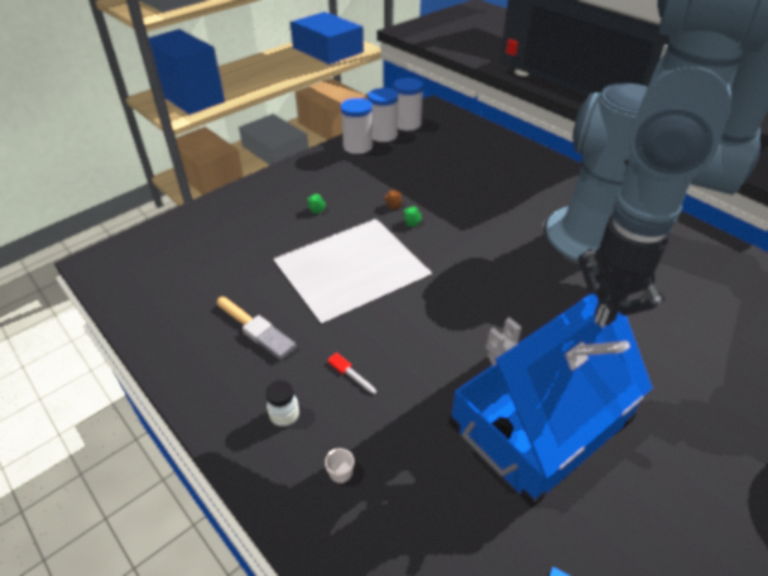

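drive_tool(rows=[[[0,-0.06,0.19],[0,0,0],1],[[0,-0.17,0.34],[0,0,0],1],[[0,-0.28,0.49],[0,0,0],1],[[0,-0.35,0.66],[0,0,0],1],[[0,-0.41,0.83],[0,0,0],1],[[0,-0.41,0.83],[0,0,0],1]])

```text
t: 40.62
ee_pos: [0.4214, 0.1883, 0.1213]
orientation: [-179.9, -0.1, 175.0]
wrist_force: [-0.9, 0.4, 0.6]
width: -0.002
gripper_force: 0.0
```

drive_tool(rows=[[[0,-0.02,0.12],[0,0,0],1],[[0,-0.04,0.2],[0,0,0],1],[[0,-0.04,0.26],[0,0,0],1],[[0,-0.04,0.28],[0,0,0],1],[[0,-0.04,0.28],[0,0,0],1]])

```text
t: 41.25
ee_pos: [0.4222, 0.1845, 0.0982]
orientation: [180.0, 0.1, 175.0]
wrist_force: [-13.4, -4.5, 37.1]
width: 0.0
gripper_force: 18.4
```

```bash
python3 - <<'E'
from lid import *
s=state();print(cf(s['ee_pos']),s['wrist_force'],s['t'])
for n in("scene","side"):
    c=capture(n);P,_=pts(c);H=hsv(c);ok=c["z_map"]>0;Q=cf(P)
    m=ok&(H[...,0]>100)&(H[...,0]<125)&(H[...,1]>120)&region(Q,-.03,.12,-.1,.1,.085,.12)
    q=Q[m]; A=np.c_[q[:,:2],np.ones(len(q))]; print(n,len(q),np.linalg.lstsq(A,q[:,2],rcond=None)[0],q.min(0),q.max(0))
    m=ok&(H[...,1]<70)&(H[...,2]>80)&region(Q,-.05,.05,-.13,.1,.102,.35)
    for b in blobs(m,15): print(n,"grey",b.sum(),Q[b].mean(0).round(3),Q[b].min(0).round(3),Q[b].max(0).round(3))
E
```

```text
[-0.06540856 -0.03687314  0.09820897] [-13.352714    -4.46267342  37.06000999] 41.25
scene 4373 [-0.00714007 -0.00597714  0.09914503] [-0.02998586 -0.09109947  0.08505576] [0.11998969 0.09442373 0.10378142]
scene grey 396 [-0.035 -0.028  0.326] [-0.05  -0.067  0.299] [-0.027 -0.002  0.35 ]
scene grey 93 [-0.037 -0.024  0.278] [-0.05  -0.053  0.269] [-0.029 -0.003  0.287]
scene grey 119 [-0.014 -0.105  0.12 ] [-0.021 -0.12   0.102] [-0.009 -0.093  0.136]
scene grey 226 [ 0.004 -0.04   0.146] [-0.016 -0.049  0.102] [ 0.019 -0.026  0.194]
scene grey 111 [ 0.021 -0.104  0.12 ] [ 0.006 -0.119  0.102] [ 0.026 -0.093  0.135]
side 1128 [-0.00867906  0.01953906  0.09838117] [-0.02983235 -0.09674394  0.08501686] [0.1199207 0.0912077 0.1023426]
side grey 106 [-0.041 -0.06   0.326] [-0.05  -0.073  0.306] [-0.032 -0.038  0.35 ]
side grey 20 [-0.043 -0.058  0.275] [-0.048 -0.068  0.27 ] [-0.036 -0.043  0.282]
side grey 220 [ 0.003 -0.06   0.142] [-0.011 -0.126  0.102] [ 0.02  -0.026  0.191]
side grey 40 [-0.018 -0.118  0.123] [-0.022 -0.125  0.103] [-0.015 -0.094  0.135]
```

drive_tool(rows=[[[0,0,-0.5],[0,0,0],1],[[0,0,-1],[0,0,0],1],[[0,0,-1],[0,0,0],1]])

```text
t: 41.72
ee_pos: [0.4253, 0.1855, 0.1983]
orientation: [179.8, 0.5, 175.0]
wrist_force: [0.1, 0.3, -0.7]
width: -0.002
gripper_force: 0.0
```

drive_tool(rows=[[[0,0.5,-0.5],[0,0,0],1],[[0,0.55,-0.5],[0,0,0],1],[[0,0.55,-0.5],[0,0,0],1]])

```text
t: 42.1
ee_pos: [0.427, 0.2397, 0.2436]
orientation: [-180.0, -0.0, 175.1]
wrist_force: [-0.6, -0.2, 0.5]
width: 0.0
gripper_force: 0.0
```

drive_tool(rows=[[[-0.4,0,0],[0,0,0],1],[[-0.68,0,0],[0,0,0],1],[[-0.68,0,0],[0,0,0],1]])

```text
t: 42.48
ee_pos: [0.4954, 0.2319, 0.2421]
orientation: [-179.9, -0.1, 174.9]
wrist_force: [-0.9, 1.0, -0.3]
width: 0.0
gripper_force: 0.0
```

drive_tool(rows=[[[0,0,0.5],[0,0,0],1],[[0,0,0.94],[0,0,0],1],[[0,0,0.94],[0,0,0],1]])

```text
t: 42.85
ee_pos: [0.4897, 0.2315, 0.1461]
orientation: [-179.8, -0.6, 175.0]
wrist_force: [-0.8, 0.0, -0.5]
width: -0.004
gripper_force: 0.0
```

drive_tool(rows=[[[0,-0.25,0],[0,0,0],1],[[0,-0.5,0],[0,0,0],1],[[0,-0.64,0.06],[0,0,0],1],[[0,-0.79,0.18],[0,0,0],1],[[0,-0.87,0.32],[0,0,0],1],[[0,-0.88,0.44],[0,0,0],1],[[0,-0.88,0.46],[0,0,0],1],[[0,-0.88,0.46],[0,0,0],1]])

```text
t: 43.85
ee_pos: [0.4866, 0.1452, 0.1057]
orientation: [-179.9, 0.0, 175.0]
wrist_force: [-6.8, -4.6, 20.2]
width: 0.007
gripper_force: 9.7
```

```bash
python3 - <<'E'
from lid import *
s=state();print(cf(s['ee_pos']),s['wrist_force'],s['t'])
E
```

```text
[ 0.00218419 -0.07040092  0.10568125] [-6.79167847 -4.61015153 20.17557256] 43.85
```

drive_tool(rows=[[[0,0,-0.5],[0,0,0],1],[[0,0,-1],[0,0,0],1],[[0,0,-1],[0,0,0],1]])

```text
t: 44.22
ee_pos: [0.4897, 0.1466, 0.2075]
orientation: [179.9, 0.4, 175.1]
wrist_force: [0.0, -0.1, -0.2]
width: 0.0
gripper_force: 0.0
```

drive_tool(rows=[[[0,-0.5,-0.5],[0,0,0],-1],[[0,-1,-0.5],[0,0,0],-1],[[0,-1,-0.5],[0,0,0],-1],[[0,-1,-0.5],[0,0,0],-1]])

```text
t: 44.72
ee_pos: [0.4777, 0.0465, 0.2527]
orientation: [180.0, -0.2, 175.0]
wrist_force: [-0.1, 0.6, -0.0]
width: 0.843
gripper_force: 0.0
```

```bash
cat > fork.py <<'E'
from lid import *
s=state();print(s['ee_pos'].round(4),cf(s['ee_pos']).round(4),s['t'])
for n in("scene","side","wrist"):
    c=capture(n);P,_=pts(c);H=hsv(c);ok=c["z_map"]>0;Q=cf(P)
    np.savez(n+"1.npz",**c)
    m=ok&(H[...,1]<80)&(H[...,2]>60)&region(Q,-.04,.04,-.135,-.08,.112,.15)
    for b in blobs(m,10): print(n,"ear",b.sum(),Q[b].mean(0).round(4),np.percentile(Q[b],[2,98],0).round(4).tolist())
    m=ok&(H[...,1]<80)&(H[...,2]>60)&region(Q,-.03,.03,-.085,-.03,.09,.15)
    for b in blobs(m,10): print(n,"strap",b.sum(),Q[b].mean(0).round(4),np.percentile(Q[b],[2,98],0).round(4).tolist())
    m=ok&(H[...,0]>100)&(H[...,0]<125)&(H[...,1]>120)&region(Q,-.13,.13,-.11,.11,.093,.105)
    q=Q[m]
    if len(q)>100: print(n,"lid",np.percentile(q,[1,99],0).round(4).tolist(),np.median(q[:,2]),cv2.minAreaRect(q[:,:2].astype(np.float32)))
    red=ok&(H[...,1]>150)&((H[...,0]<6)|(H[...,0]>174))&region(P,.2,.9,-.5,.3,-.02,.05)
    for b in blobs(red,15):
        q=ray(c,np.argwhere(b)[:,::-1],.010); r=cv2.minAreaRect(q[:,:2].astype(np.float32)); print(" red",b.sum(),r)
    steel=ok&(H[...,2]>90)&(H[...,1]<70)&region(P,.6,.72,-.12,.0,-.02,.03)
    for b in blobs(steel,15):
        q=ray(c,np.argwhere(b)[:,::-1],.006); print(" steel",b.sum(),cv2.minAreaRect(q[:,:2].astype(np.float32)))
    save(c,n+"1")
E
python3 fork.py
```

```text
[0.4777 0.0465 0.2527] [ 0.0018 -0.1695  0.2527] 44.725
scene ear 80 [-0.0138 -0.1046  0.1268] [[-0.0206, -0.1188, 0.1139], [-0.0101, -0.0924, 0.1343]]
scene ear 77 [ 0.0215 -0.1042  0.1263] [[0.0157, -0.1176, 0.1134], [0.0255, -0.0929, 0.1348]]
scene strap 221 [ 0.0032 -0.0539  0.1052] [[-0.0122, -0.0834, 0.0999], [0.0175, -0.0309, 0.1087]]
scene lid [[-0.1166, -0.0871, 0.0949], [0.1233, 0.0919, 0.1022]] 0.09878874599613352 ((0.0019724443554878235, 0.00154220312833786), (0.18584375083446503, 0.24664127826690674), 89.20065307617188)
 red 125 ((0.6630823612213135, -0.09688075631856918), (0.02784685045480728, 0.0440242700278759), 3.0088045597076416)
 steel 134 ((0.6569293737411499, -0.0424962192773819), (0.015868347138166428, 0.07231200486421585), 3.422307252883911)
side ear 30 [ 0.017 -0.117  0.127] [[0.0139, -0.1241, 0.1138], [0.0199, -0.0954, 0.1348]]
side ear 30 [-0.0179 -0.1181  0.126 ] [[-0.0212, -0.1247, 0.1135], [-0.0146, -0.1036, 0.1351]]
side strap 59 [-0.0008 -0.0583  0.1045] [[-0.0147, -0.0833, 0.101], [0.0128, -0.0315, 0.1072]]
side lid [[-0.1197, -0.0942, 0.0937], [0.12, 
[... 416 characters left out ...]
93  0.1309] [[-0.0231, -0.1211, 0.1155], [-0.0152, -0.0957, 0.135]]
wrist ear 449 [ 0.0157 -0.1093  0.1298] [[0.0129, -0.1211, 0.1126], [0.0207, -0.0959, 0.1349]]
wrist strap 1516 [-0.0017 -0.056   0.1049] [[-0.0166, -0.0837, 0.0998], [0.0138, -0.0309, 0.107]]
wrist lid [[-0.1207, -0.0912, 0.0963], [0.1149, 0.0847, 0.101]] 0.09883637930372202 ((-0.0012223795056343079, -0.0004964768886566162), (0.24390161037445068, 0.18402765691280365), 0.03036055900156498)
 red 406 ((0.6563476324081421, -0.09828903526067734), (0.02869535982608795, 0.042233534157276154), 2.9449551105499268)
 steel 449 ((0.6549872756004333, -0.044931456446647644), (0.014265988953411579, 0.07272987812757492), 3.560515880584717)
```

View pics/wrist1.png

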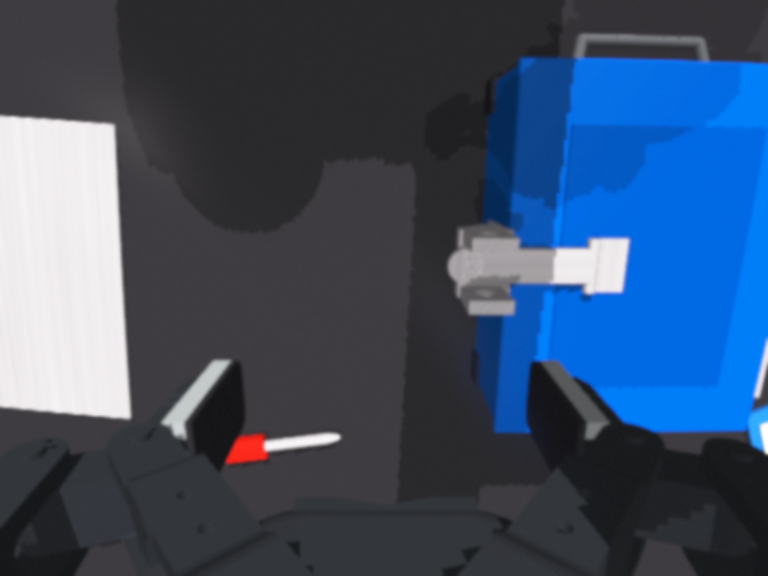

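Wrist view shows the hasp lying in the fork (455-520, 225-315), lid shut, and the pin with grip at (247,448), nose at (340,437).

drive_tool(rows=[[[-0.4,-0.3,0],[0,0,0],-1],[[-0.8,-0.55,0],[0,0,0],-1],[[-0.95,-0.65,0],[0,0,0],-1],[[-0.95,-0.65,0],[0,0,0],-1]])

```text
t: 45.38
ee_pos: [0.5679, -0.0265, 0.2531]
orientation: [180.0, -0.1, 175.0]
wrist_force: [0.2, -0.6, -0.2]
width: 0.998
gripper_force: 0.0
```

drive_tool(rows=[[[-0.4,-0.3,0],[0,0,0.17],-1],[[-0.8,-0.55,0],[0,0,0.34],-1],[[-0.95,-0.65,0],[0,0,0.51],-1],[[-0.95,-0.65,0],[0,0,0.683],-1],[[-0.95,-0.65,0],[0,0,0.683],-1]])

```text
t: 46.0
ee_pos: [0.6558, -0.0985, 0.254]
orientation: [-180.0, -0.1, 134.2]
wrist_force: [-0.6, 0.1, 0.5]
width: 1.0
gripper_force: 0.0
```

drive_tool(rows=[[[0,0,0.3],[0,0,0.17],-1],[[0,0,0.6],[0,0,0.34],-1],[[0,0,0.9],[0,0,0.51],-1],[[0,0,0.9],[0,0,0.683],-1],[[0,0,0.9],[0,0,0.683],-1],[[0,0,0.9],[0,0,0.683],-1]])

```text
t: 46.75
ee_pos: [0.6565, -0.0993, 0.1651]
orientation: [179.9, 0.0, 93.3]
wrist_force: [-0.3, -0.3, 0.6]
width: 0.998
gripper_force: 0.0
```

```bash
cat > pin.py <<'E'
from h import *
s=state();print(s['ee_pos'].round(4),s['orientation'].round(2),s['t'])
Rt=R.from_euler('xyz',s['orientation'],degrees=True).as_matrix()
for n in("wrist","scene","side"):
    c=capture(n);P,_=pts(c);H=hsv(c);ok=c["z_map"]>0
    red=ok&(H[...,1]>150)&((H[...,0]<6)|(H[...,0]>174))&region(P,.5,.8,-.25,.1,-.02,.04)
    steel=ok&(H[...,2]>90)&(H[...,1]<70)&region(P,.6,.72,-.12,.02,-.02,.018)
    for nm,m,z in(("red",red,.010),("steel",steel,.007)):
        for b in sorted(blobs(m,15),key=lambda b:-b.sum())[:1]:
            q=ray(c,np.argwhere(b)[:,::-1],z); r=cv2.minAreaRect(q[:,:2].astype(np.float32))
            d=np.array([*r[0],z])-s['ee_pos']; print(n,nm,b.sum(),np.round(r[0],4),np.round(r[1],4),round(r[2],2),"tool d",(Rt.T@d).round(4))
    if n=="wrist": save(c,"pin_w")
E
python3 pin.py
```

```text
[ 0.6565 -0.0993  0.1651] [1.7994e+02 1.0000e-02 9.3320e+01] 46.75
wrist red 984 [ 0.6588 -0.0994] [0.0222 0.0409] 3.34 tool d [-1.000e-04  2.200e-03  1.551e-01]
wrist steel 880 [ 0.6549 -0.045 ] [0.0113 0.071 ] 3.74 tool d [0.0544 0.0014 0.1581]
scene red 126 [ 0.6631 -0.0969] [0.0278 0.044 ] 3.01 tool d [0.0021 0.0066 0.1551]
scene steel 125 [ 0.6573 -0.0422] [0.016  0.0727] 3.88 tool d [0.0571 0.0039 0.1581]
side red 96 [ 0.658  -0.1084] [0.0234 0.05  ] 2.56 tool d [-0.0091  0.0008  0.1551]
side steel 54 [ 0.6548 -0.0462] [0.0104 0.066 ] 3.77 tool d [0.0531 0.0012 0.1581]
```

View pics/pin_w.png

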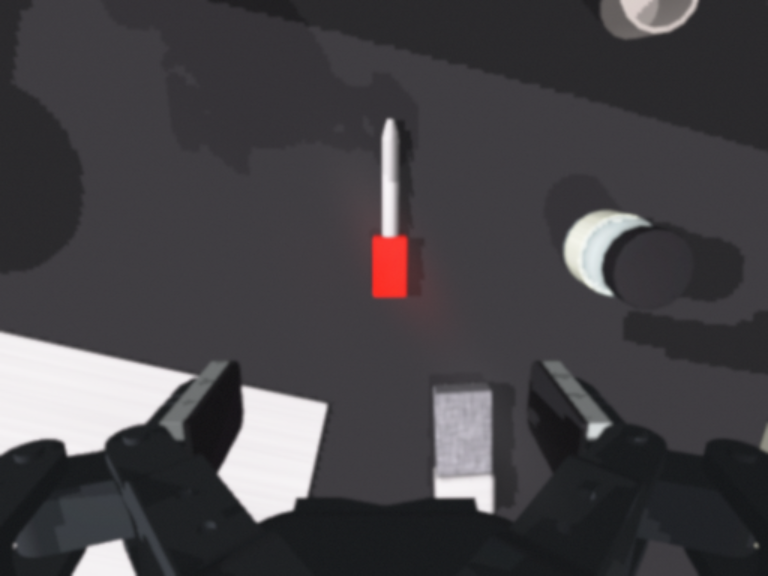

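drive_tool(rows=[[[0,0.2,0.5],[0,0,0],-1],[[0,0.02,1],[0,0,0],-1],[[0,0.02,1],[0,0,0],-1]])

```text
t: 47.28
ee_pos: [0.6502, -0.0979, 0.0579]
orientation: [-179.1, -0.3, 93.1]
wrist_force: [-0.8, 0.5, 0.5]
width: 0.998
gripper_force: 0.0
```

drive_tool(rows=[[[0,0,0.4],[0,0,0],-1],[[0,0,0.62],[0,0,0],-1],[[0,0,0.62],[0,0,0],-1],[[0,0,0.62],[0,0,0],0.3],[[0,0,0.62],[0,0,0],1],[[0,0,0.62],[0,0,0],1],[[0,0,0.62],[0,0,0],1],[[0,0,0.62],[0,0,0],1]], squeeze=80)

```text
t: 48.28
ee_pos: [0.6591, -0.1, 0.0036]
orientation: [179.9, 0.0, 93.1]
wrist_force: [-0.5, 0.2, 5.8]
width: 0.222
gripper_force: 78.8
```

drive_tool(rows=[[[0,0,0],[0,0,0],1],[[0,0,0],[0,0,0],1],[[0,0,0],[0,0,0],1]])

```text
t: 48.65
ee_pos: [0.6591, -0.1, 0.0035]
orientation: [179.9, 0.0, 93.1]
wrist_force: [-0.2, -0.1, 5.8]
width: 0.223
gripper_force: 78.8
```

drive_tool(rows=[[[0,0,-0.3],[0,0,0],1],[[0,0,-0.7],[0,0,0],1],[[0,0,-1],[0,0,0],1],[[0,0,-1],[0,0,0],1]])

```text
t: 49.15
ee_pos: [0.6604, -0.1004, 0.1053]
orientation: [179.7, 0.1, 93.1]
wrist_force: [0.6, -0.5, 0.1]
width: 0.224
gripper_force: 78.6
```

drive_tool(rows=[[[0,0,-0.4],[0,0,-0.16],1],[[0,0,-0.8],[0,0,-0.32],1],[[0,0,-0.8],[0,0,-0.48],1],[[0,0,-0.8],[0,0,-0.64],1],[[0,0,-0.8],[0,0,-0.683],1],[[0,0,-0.8],[0,0,-0.683],1]])

```text
t: 49.9
ee_pos: [0.6575, -0.0996, 0.1804]
orientation: [-179.9, -0.1, 134.0]
wrist_force: [0.3, 0.1, -0.4]
width: 0.226
gripper_force: 78.6
```

drive_tool(rows=[[[0,0,0],[0,0,-0.16],1],[[0,0,0],[0,0,-0.32],1],[[0,0,0],[0,0,-0.48],1],[[0,0,0],[0,0,-0.64],1],[[0,0,0],[0,0,-0.683],1],[[0,0,0],[0,0,-0.683],1]])

```text
t: 50.65
ee_pos: [0.6578, -0.0997, 0.1813]
orientation: [180.0, -0.1, 174.9]
wrist_force: [0.3, -0.8, -0.4]
width: 0.223
gripper_force: 78.6
```

drive_tool(rows=[[[0.1,0.35,0],[0,0,0],1],[[0.2,0.7,0],[0,0,0],1],[[0.31,0.955,0],[0,0,0],1],[[0.31,0.955,0],[0,0,0],1]])

```text
t: 51.15
ee_pos: [0.6348, -0.0001, 0.1819]
orientation: [180.0, -0.1, 175.1]
wrist_force: [0.2, 0.1, -0.3]
width: 0.226
gripper_force: 78.6
```

drive_tool(rows=[[[0.1,0.35,0],[0,0,0],1],[[0.2,0.7,0],[0,0,0],1],[[0.31,0.955,0],[0,0,0],1],[[0.31,0.955,0],[0,0,0],1],[[0.31,0.955,0],[0,0,0],1],[[0.31,0.955,0],[0,0,0],1]])

```text
t: 51.9
ee_pos: [0.6136, 0.0946, 0.1822]
orientation: [-180.0, 0.0, 174.9]
wrist_force: [-0.2, 0.4, -1.5]
width: 0.223
gripper_force: 78.6
```

```bash
cat > chk.py <<'E'
from lid import *
import sys
s=state();print(s['ee_pos'].round(4),cf(s['ee_pos']).round(4),s['orientation'].round(2),s['wrist_force'].round(1),s['width'],s['t'])
for n in("wrist","scene","side"):
    c=capture(n);P,_=pts(c);H=hsv(c);ok=c["z_map"]>0;Q=cf(P)
    red=ok&(H[...,1]>150)&((H[...,0]<6)|(H[...,0]>174))&region(Q,0,.25,-.2,0,.05,.25)
    for b in blobs(red,15): print(n,"red",b.sum(),Q[b].mean(0).round(4),np.percentile(Q[b],[2,98],0).round(4).tolist())
    m=ok&(H[...,1]<80)&(H[...,2]>60)&region(Q,-.04,.12,-.14,-.08,.1,.22)
    for b in blobs(m,12): print(n,"steel",b.sum(),Q[b].mean(0).round(4),np.percentile(Q[b],[2,98],0).round(4).tolist())
    if len(sys.argv)>1 and n in sys.argv[2:]: save(c,sys.argv[1]+n)
E
python3 chk.py ins wrist
```

```text
[0.6136 0.0946 0.1822] [ 0.1331 -0.1098  0.1822] [-1.7999e+02  1.0000e-02  1.7491e+02] [-0.2  0.4 -1.5] 0.22267814351814402 51.9
wrist red 3438 [ 0.1304 -0.1099  0.1882] [[0.1127, -0.1196, 0.1856], [0.1504, -0.1001, 0.19]]
wrist steel 2017 [ 0.0143 -0.1055  0.1196] [[0.0026, -0.1259, 0.1009], [0.021, -0.0817, 0.1347]]
wrist steel 3644 [ 0.077  -0.1095  0.187 ] [[0.045, -0.1144, 0.1837], [0.1107, -0.1048, 0.1891]]
scene red 84 [ 0.1458 -0.1089  0.1872] [[0.1312, -0.1176, 0.1826], [0.1547, -0.0965, 0.1907]]
scene steel 325 [ 0.0027 -0.1018  0.1156] [[-0.0189, -0.1187, 0.1005], [0.0246, -0.0821, 0.1339]]
side steel 65 [ 0.0773 -0.114   0.1846] [[0.0484, -0.1189, 0.1808], [0.1098, -0.1098, 0.1877]]
side steel 152 [-0.0003 -0.1131  0.1134] [[-0.0212, -0.1308, 0.1012], [0.0199, -0.0816, 0.1342]]
```

View pics/inswrist.png

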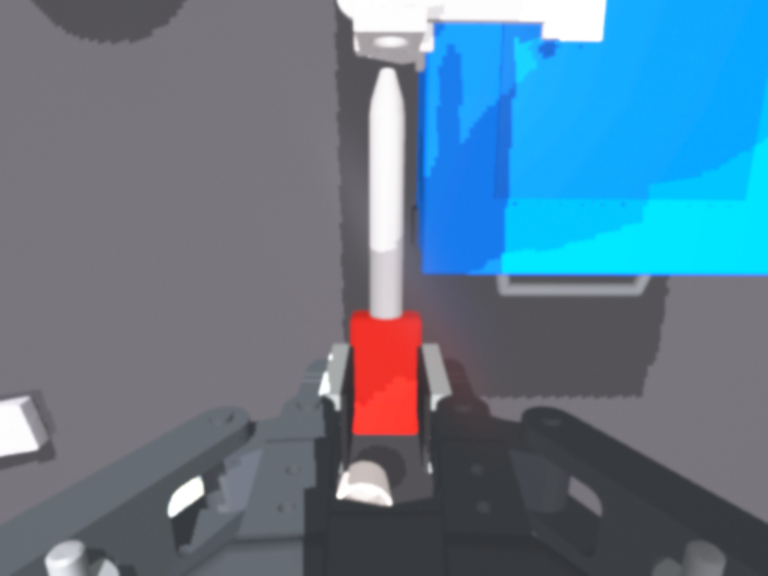

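drive_tool(rows=[[[0,0.013,0.3],[0,0,0],1],[[0,0.013,0.6],[0,0,0],1],[[0,0.013,0.68],[0,0,0],1],[[0,0.013,0.68],[0,0,0],1],[[0,0.013,0.68],[0,0,0],1]])

```text
t: 52.68
ee_pos: [0.6144, 0.0971, 0.1158]
orientation: [180.0, 0.1, 175.0]
wrist_force: [-0.3, 0.5, -1.1]
width: 0.221
gripper_force: 78.6
```

```bash
python3 chk.py ins2 wrist side; python3 -c "
import cv2
a=cv2.imread('pics/ins2wrist.png')[0:200,300:700];b=cv2.imread('pics/ins2side.png')[180:320,260:540]
a=cv2.resize(a,(800,400));b=cv2.resize(b,(400,200),interpolation=2)
import numpy as np
o=np.zeros((600,800,3),np.uint8);o[:400]=a;o[400:,:400]=b;cv2.imwrite('pics/ins2c.png',o)"
```

```text
[0.6144 0.0971 0.1158] [ 0.1336 -0.1072  0.1158] [1.7998e+02 1.4000e-01 1.7500e+02] [-0.3  0.5 -1.1] 0.22068796416797595 52.675
wrist red 3433 [ 0.1309 -0.1072  0.1218] [[0.1132, -0.117, 0.119], [0.151, -0.0976, 0.1235]]
wrist steel 3648 [ 0.0776 -0.107   0.1204] [[0.0455, -0.1118, 0.1172], [0.1113, -0.1022, 0.1225]]
wrist steel 117 [ 0.1192 -0.1246  0.1607] [[0.1186, -0.1269, 0.1578], [0.1199, -0.1224, 0.1631]]
wrist steel 117 [ 0.1193 -0.0899  0.1606] [[0.1186, -0.0923, 0.1575], [0.12, -0.0874, 0.1632]]
wrist steel 5186 [ 0.115  -0.1215  0.1999] [[0.1124, -0.1278, 0.1819], [0.1173, -0.1152, 0.2134]]
wrist steel 5168 [ 0.1149 -0.0929  0.1999] [[0.1124, -0.0991, 0.1819], [0.1172, -0.0867, 0.2134]]
scene red 78 [ 0.1465 -0.1063  0.1207] [[0.1312, -0.1149, 0.1152], [0.1551, -0.0947, 0.1254]]
scene steel 324 [ 0.0028 -0.1019  0.1155] [[-0.0193, -0.119, 0.1005], [0.0249, -0.0828, 0.134]]
scene steel 24 [ 0.0573 -0.1026  0.1191] [[0.0484, -0.107, 0.1155], [0.0672, -0.0994, 0.1219]]
side steel 159 [ 0.     -0.114   0.1129] [[-0.0212, -0.1302, 0.1004], [0.02, -0.0818, 0.1341]]
side steel 80 [ 0.083  -0.1105  0.1175] [[0.0487, -0.1152, 0.1118], [0.113, -0.1043, 0.1229]]
```

View pics/ins2c.png

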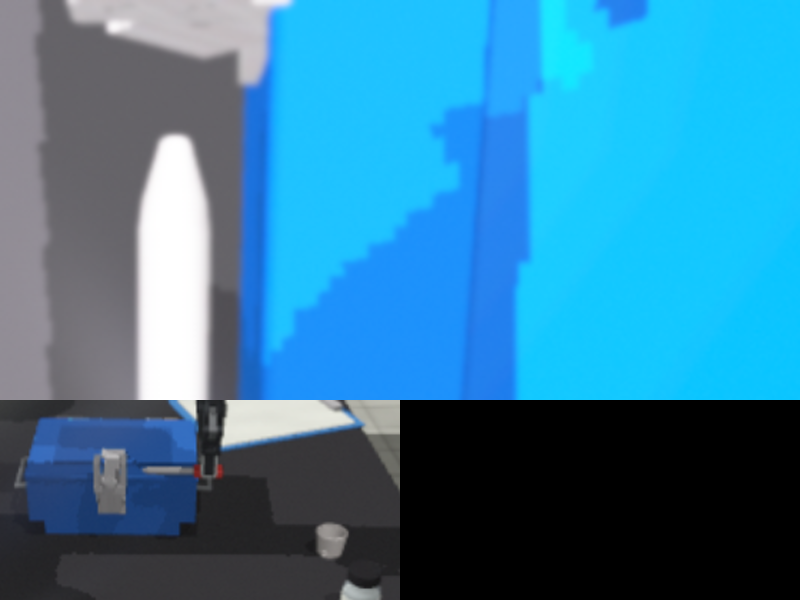

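drive_tool(rows=[[[0,-0.01,0.01],[0,0,0],1],[[0.1,-0.01,0.01],[0,0,0],1],[[0.2,-0.01,0.01],[0,0,0],1],[[0.26,-0.01,0.01],[0,0,0],1],[[0.32,-0.01,0.01],[0,0,0],1],[[0.36,-0.01,0.01],[0,0,0],1]])

```text
t: 53.58
ee_pos: [0.5769, 0.0994, 0.1134]
orientation: [180.0, 0.0, 175.0]
wrist_force: [0.5, -0.2, -0.9]
width: 0.222
gripper_force: 78.6
```

```bash
python3 chk.py ins3 side; python3 -c "
import cv2
b=cv2.imread('pics/ins3side.png')[210:300,290:430]
cv2.imwrite('pics/ins3c.png',cv2.resize(b,(700,450),interpolation=2))"
```

```text
[0.5769 0.0994 0.1134] [ 0.0961 -0.1082  0.1134] [179.99   0.   175.02] [ 0.5 -0.2 -0.9] 0.22151618986773347 53.575
wrist red 3442 [ 0.0934 -0.1083  0.1194] [[0.0757, -0.118, 0.1167], [0.1134, -0.0987, 0.1214]]
wrist steel 10930 [ 0.0145 -0.1058  0.1137] [[-0.012, -0.1265, 0.1025], [0.0705, -0.0817, 0.1344]]
wrist steel 3298 [ 0.0842 -0.1305  0.1735] [[0.0754, -0.1398, 0.1229], [0.0994, -0.1194, 0.2105]]
wrist steel 947 [ 0.0842 -0.0931  0.1459] [[0.0782, -0.0976, 0.1195], [0.0885, -0.0883, 0.1821]]
wrist steel 96 [ 0.1025 -0.0977  0.151 ] [[0.0992, -0.0987, 0.1483], [0.106, -0.0969, 0.1575]]
wrist steel 42 [ 0.104  -0.1191  0.1516] [[0.0997, -0.12, 0.1495], [0.1067, -0.118, 0.1582]]
wrist steel 36 [ 0.0887 -0.0823  0.1727] [[0.078, -0.0877, 0.1669], [0.0939, -0.08, 0.1888]]
scene red 74 [ 0.1078 -0.1076  0.1182] [[0.0915, -0.1155, 0.1128], [0.1173, -0.0955, 0.1224]]
scene steel 265 [-0.0011 -0.1007  0.1167] [[-0.0191, -0.119, 0.1004], [0.0239, -0.0808, 0.134]]
scene steel 28 [ 0.107  -0.1211  0.1365] [[0.1032, -0.1288, 0.1182], [0.109, -0.1159, 0.1555]]
scene steel 36 [ 0.1068 -0.0916  0.1346] [[0.1022, -0.0962, 0.1163], [0.1094, -0.0878, 0.153]]
side red 17 [ 0.0806 -0.1142  0.116 ] [[0.0778, -0.1209, 0.1099], [0.0838, -0.1016, 0.1194]]
side steel 212 [ 0.0128 -0.1136  0.114 ] [[-0.0211, -0.13, 0.1007], [0.0721, -0.0833, 0.1345]]
side steel 42 [ 0.096  -0.1264  0.1277] [[0.086, -0.1342, 0.1125], [0.1068, -0.1211, 0.1441]]
```

View pics/ins3c.png

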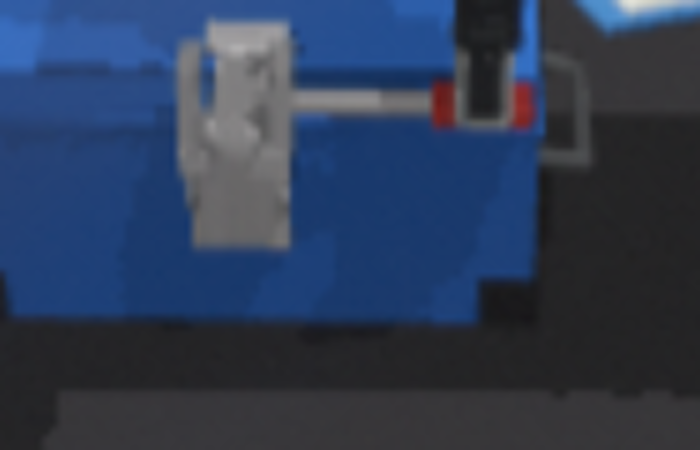

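drive_tool(rows=[[[0,0,-0.01],[0,0,0],1],[[0.1,0,-0.01],[0,0,0],1],[[0.18,0,-0.01],[0,0,0],1],[[0.26,0,-0.01],[0,0,0],1],[[0.34,0,-0.01],[0,0,0],1],[[0.42,0,-0.01],[0,0,0],1],[[0.48,0,-0.01],[0,0,0],1],[[0.48,0,-0.01],[0,0,0],1]])

```text
t: 54.72
ee_pos: [0.529, 0.1035, 0.1143]
orientation: [180.0, -0.0, 175.0]
wrist_force: [0.1, -0.3, -1.4]
width: 0.223
gripper_force: 78.6
```

```bash
python3 chk.py | head -3
```

```text
[0.529  0.1035 0.1143] [ 0.048  -0.1082  0.1143] [ 1.8000e+02 -1.0000e-02  1.7502e+02] [ 0.1 -0.3 -1.4] 0.2229179039965253 54.725
wrist red 3397 [ 0.0455 -0.1084  0.1204] [[0.0278, -0.118, 0.1186], [0.0654, -0.0987, 0.1223]]
wrist steel 9808 [-0.0033 -0.106   0.1181] [[-0.0353, -0.1263, 0.1038], [0.0201, -0.082, 0.1346]]
```

drive_tool(rows=[[[0.02,0,0],[0,0,0],1],[[0.04,0,0],[0,0,0],1],[[0.055,0,0],[0,0,0],1],[[0.07,0,0],[0,0,0],1],[[0.07,0,0],[0,0,0],1]])

```text
t: 55.5
ee_pos: [0.5226, 0.1041, 0.1144]
orientation: [180.0, 0.0, 175.0]
wrist_force: [0.4, 0.8, -0.4]
width: 0.223
gripper_force: 78.6
```

```bash
python3 chk.py e wrist| head -3
```

```text
[0.5226 0.1041 0.1144] [ 0.0416 -0.1082  0.1144] [1.7999e+02 2.0000e-02 1.7502e+02] [ 0.4  0.8 -0.4] 0.22282307478985014 55.5
wrist red 2797 [ 0.0424 -0.1083  0.1206] [[0.0269, -0.1179, 0.1192], [0.059, -0.0988, 0.1226]]
wrist steel 9680 [-0.0038 -0.106   0.1182] [[-0.0367, -0.1262, 0.104], [0.0194, -0.082, 0.1346]]
```

View pics/ewrist.png

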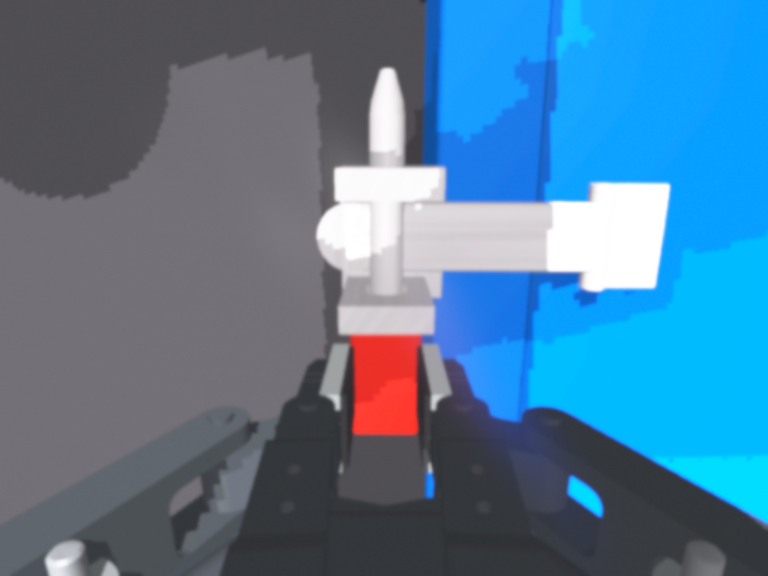

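Pin is through both ears (nose at 388,70), the grip close to the near ear; push until it touches.

drive_tool(rows=[[[0.01,0,0],[0,0,0],1],[[0.02,0,0],[0,0,0],1],[[0.02,0,0],[0,0,0],1]])

```text
t: 56.02
ee_pos: [0.5225, 0.1041, 0.1148]
orientation: [180.0, 0.2, 175.0]
wrist_force: [4.7, -0.3, -3.2]
width: 0.222
gripper_force: 78.5
```

drive_tool(rows=[[[0.01,0,0],[0,0,0],1],[[0.02,0,0],[0,0,0],1],[[0.02,0,0],[0,0,0],1]])

```text
t: 56.4
ee_pos: [0.5224, 0.1041, 0.1152]
orientation: [180.0, 0.4, 175.0]
wrist_force: [8.8, -1.4, -5.3]
width: 0.22
gripper_force: 78.6
```

drive_tool(rows=[[[-0.03,0,0],[0,0,0],1],[[-0.03,0,0],[0,0,0],1],[[-0.03,0,0],[0,0,0],0.3],[[-0.03,0,0],[0,0,0],0],[[-0.03,0,0],[0,0,0],-0.2],[[-0.03,0,0],[0,0,0],-0.2],[[-0.03,0,0],[0,0,0],-0.2]])

```text
t: 57.28
ee_pos: [0.5213, 0.1042, 0.1142]
orientation: [180.0, -0.0, 175.0]
wrist_force: [1.0, 0.2, -0.0]
width: 0.602
gripper_force: 0.0
```

drive_tool(rows=[[[0,0,-0.2],[0,0,0],-0.2],[[0,0,-0.6],[0,0,0],-0.2],[[0,0,-1],[0,0,0],-0.2],[[0,0,-1],[0,0,0],-0.2]])

```text
t: 57.78
ee_pos: [0.524, 0.1043, 0.2179]
orientation: [179.9, 0.4, 175.0]
wrist_force: [1.0, 0.4, -0.0]
width: 0.604
gripper_force: 0.0
```

```bash
python3 chk.py fin wrist scene
```

```text
[0.524  0.1043 0.2179] [ 0.0429 -0.1078  0.2179] [179.93   0.41 175.01] [ 1.   0.4 -0. ] 0.6039807168635363 57.775
wrist red 1164 [ 0.0426 -0.1089  0.1186] [[0.0256, -0.1191, 0.1171], [0.0602, -0.0988, 0.12]]
wrist steel 3270 [-0.0039 -0.1059  0.1168] [[-0.0367, -0.1264, 0.1013], [0.0194, -0.0819, 0.1346]]
scene red 129 [ 0.0461 -0.1046  0.1172] [[0.0257, -0.115, 0.113], [0.0634, -0.0946, 0.1199]]
scene steel 302 [ 0.0006 -0.1006  0.1172] [[-0.0206, -0.1186, 0.1007], [0.0249, -0.0812, 0.1341]]
side red 70 [ 0.0417 -0.116   0.1154] [[0.0253, -0.1231, 0.1089], [0.0604, -0.1038, 0.1191]]
side steel 182 [-0.0033 -0.1157  0.1146] [[-0.0362, -0.1304, 0.1005], [0.0199, -0.0821, 0.1335]]
```

View pics/finwrist.png

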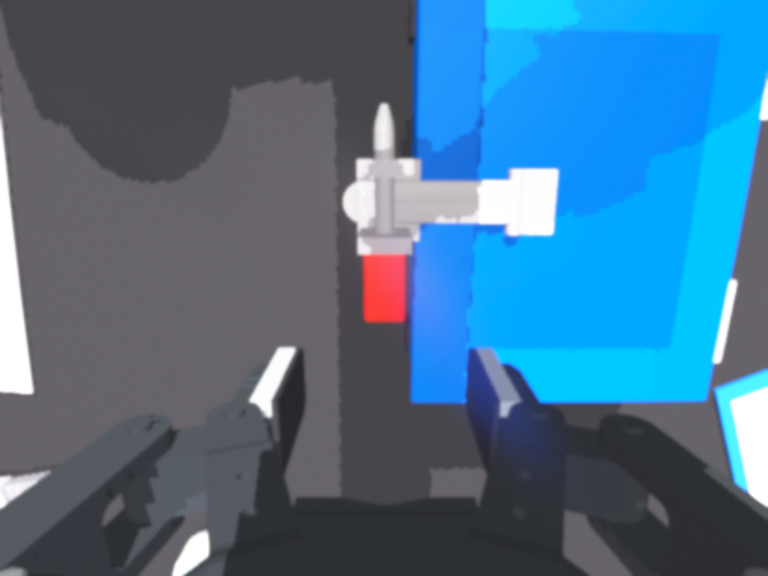

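View pics/finscene.png

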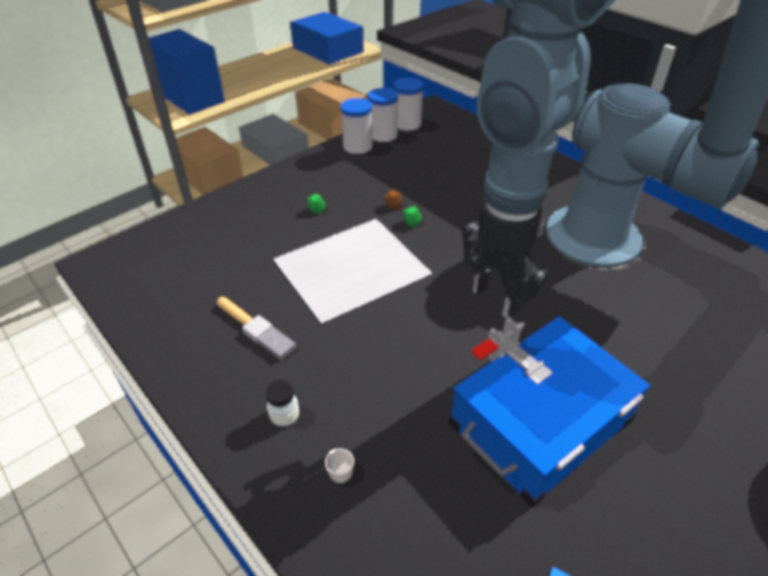

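Pin through both ears, grip at the ear. A light nudge on the grip's end makes sure it is fully home.

drive_tool(rows=[[[-0.42,0,0],[0,0,0],1],[[-0.42,0,0],[0,0,0],1],[[-0.42,0,0],[0,0,0],1],[[-0.42,0,0],[0,0,0],1]])

```text
t: 58.42
ee_pos: [0.5622, 0.1006, 0.2138]
orientation: [-180.0, -0.1, 175.0]
wrist_force: [0.1, -0.4, 0.2]
width: 0.001
gripper_force: 0.0
```

drive_tool(rows=[[[0,0,0.4],[0,0,0],1],[[0,0,0.8],[0,0,0],1],[[0,0,1],[0,0,0],1],[[0,0,1],[0,0,0],1],[[0,0,1],[0,0,0],1]])

```text
t: 59.05
ee_pos: [0.5638, 0.1006, 0.1155]
orientation: [180.0, 0.1, 175.0]
wrist_force: [-0.6, 0.5, 0.6]
width: 0.0
gripper_force: 0.0
```

drive_tool(rows=[[[0.04,0,0.04],[0,0,0],1],[[0.08,0,0.04],[0,0,0],1],[[0.1,0,0.04],[0,0,0],1],[[0.1,0,0.04],[0,0,0],1]])

```text
t: 59.55
ee_pos: [0.5535, 0.1014, 0.1106]
orientation: [180.0, 0.0, 175.0]
wrist_force: [0.1, 0.1, 1.2]
width: 0.0
gripper_force: 0.1
```

drive_tool(rows=[[[0.01,0,0],[0,0,0],1],[[0.02,0,0],[0,0,0],1],[[0.02,0,0],[0,0,0],1]])

```text
t: 59.92
ee_pos: [0.5534, 0.1014, 0.1109]
orientation: [180.0, 0.2, 175.0]
wrist_force: [5.2, -0.4, -1.0]
width: -0.001
gripper_force: 2.5
```

drive_tool(rows=[[[0.01,0,0],[0,0,0],1],[[0.02,0,0],[0,0,0],1],[[0.02,0,0],[0,0,0],1]])

```text
t: 60.3
ee_pos: [0.5533, 0.1014, 0.1115]
orientation: [180.0, 0.4, 175.0]
wrist_force: [8.2, -1.4, -1.0]
width: -0.001
gripper_force: 4.2
```

Firm stop at 8 N without moving: the pin is home. Retreat and check.

drive_tool(rows=[[[-0.1,0,0],[0,0,0],1],[[-0.2,0,0],[0,0,0],1],[[-0.25,0,-0.4],[0,0,0],1],[[-0.25,0,-1],[0,0,0],1],[[-0.25,0,-1],[0,0,0],1]])

```text
t: 60.92
ee_pos: [0.5776, 0.0998, 0.2154]
orientation: [179.9, 0.5, 175.0]
wrist_force: [0.5, -0.5, -0.0]
width: -0.002
gripper_force: 0.0
```

drive_tool(rows=[[[0,-0.3,-0.3],[0,0,0],1],[[0,-0.3,-0.3],[0,0,0],1],[[0,-0.3,-0.3],[0,0,0],1],[[0,-0.3,-0.3],[0,0,0],1]])

```text
t: 61.42
ee_pos: [0.5709, 0.0702, 0.2387]
orientation: [180.0, -0.2, 175.1]
wrist_force: [0.8, -0.9, 0.1]
width: -0.0
gripper_force: 0.0
```

```bash
python3 chk.py end side; python3 -c "
from rig import finish_job
print(finish_job())"
```

```text
[0.5709 0.0702 0.2387] [ 0.0926 -0.1377  0.2387] [ 1.7999e+02 -1.7000e-01  1.7505e+02] [ 0.8 -0.9  0.1] -0.00027440682598807697 61.425
wrist red 1318 [ 0.0407 -0.109   0.1185] [[0.0225, -0.1192, 0.1162], [0.0599, -0.0986, 0.12]]
wrist steel 3166 [-0.0048 -0.1065  0.1166] [[-0.0361, -0.1269, 0.1013], [0.0199, -0.0818, 0.1346]]
scene red 128 [ 0.0466 -0.1045  0.117 ] [[0.0268, -0.1152, 0.112], [0.0634, -0.0949, 0.1196]]
scene steel 301 [ 0.0005 -0.1009  0.1176] [[-0.0341, -0.1186, 0.1008], [0.0247, -0.0821, 0.1341]]
side red 70 [ 0.0418 -0.116   0.1152] [[0.0253, -0.1224, 0.1087], [0.0604, -0.1027, 0.1199]]
side steel 178 [-0.0034 -0.1162  0.1147] [[-0.0362, -0.1301, 0.1006], [0.0198, -0.0842, 0.1344]]
the job is handed in; nothing more can be done
None
```

The job is handed in at about 61 s, verdict unseen: all five lumps are in the case, lid shut, hasp in the fork, pin pushed home against the ear, and jar, crucible and brush never approached; the wrist force briefly read about 47 N while closing the lid, which I took to be on the fingers rather than the gripper's body.

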